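# Load the lacquer curing drawer

## Task

Load the open drawer of the curing cabinet and close it: stand every small red footed cup upright in the left bay, behind its lip, and work the aluminium humidity pot down into its ring holder, lug to the right of the hook, twisting it against the tight rubber pads until it bottoms out, then turn it clockwise so that its lug is caught fully under the hook, against the stop. Once all that is in place, push the drawer fully home past its catch; leave the bottle, the jar and the big bowl where they stand.

Things in the scene. Friction and masses are not known exactly. Their poses are not given: they have to be found in the camera images.
- pot_mid (a point): Humidity pot: plain aluminium, straight-sided, round, open on top, 60 mm outer diameter, 98 mm high, about 0.26 kg; the foot's edge is bevelled to 52 mm over the lowest 7 mm. Stands upright on the bench at the start. This point: its centre, half-way up (49 mm above the underside); z up along its axis; its one lug points along its own -x.
- pot_lug (a point): Middle of the pot's lug, a flat block that sticks out of the pot's side: 42 mm from the pot's axis, 42 mm above its underside. The lug is 12 mm wide, lies 38 to 46 mm above the underside and reaches 48 mm from the axis. Above it the pot is smooth all round.
- cup1_mid (a point): Small red lacquered footed cup, one of two or three present (absent ones read None), all alike: 62 mm outer diameter, 68 mm high, straight-sided over its upper 28 mm, tapering below to a thick, heavy foot 52 mm across; about 0.13 kg. This point: its centre, half-way up (34 mm above the underside); z up. Starts upright on the bench beside the drawer.
- cup2_mid (a point): Small red lacquered footed cup, one of two or three present (absent ones read None), all alike: 62 mm outer diameter, 68 mm high, straight-sided over its upper 28 mm, tapering below to a thick, heavy foot 52 mm across; about 0.13 kg. This point: its centre, half-way up (34 mm above the underside); z up. Starts upright on the bench beside the drawer.
- cup3_mid (a point): Small red lacquered footed cup, one of two or three present (absent ones read None), all alike: 62 mm outer diameter, 68 mm high, straight-sided over its upper 28 mm, tapering below to a thick, heavy foot 52 mm across; about 0.13 kg. This point: its centre, half-way up (34 mm above the underside); z up. Starts upright on the bench beside the drawer.
- cup4_mid (a point): Small red lacquered footed cup, one of two or three present (absent ones read None), all alike: 62 mm outer diameter, 68 mm high, straight-sided over its upper 28 mm, tapering below to a thick, heavy foot 52 mm across; about 0.13 kg. This point: its centre, half-way up (34 mm above the underside); z up. Starts upright on the bench beside the drawer.
- tray (a joint): Loading drawer of the curing cabinet (wooden box on the bench, 310 mm wide, 155 mm high, open front to the robot). Value: how far it is open, m; 0 is fully home against its stop; at the start about 0.235. It slides with about 4 N of friction and stays where left; over the last 15 mm a sprung catch must be pushed past (10 to 15 N in all).
- tray_handle (a point): Middle of the drawer's handle, a level steel bar 12 mm thick, 120 mm long, 70 mm above the bench, 35 mm out from the front panel (290 mm wide, 14 mm thick, from 12 to 85 mm above the bench). Axes: +x the way the drawer is pushed in, +y to the left seen from the robot, z up. The bay point is +49 mm in x, +62 mm in y from here. Home, the bar is 49 mm before the cabinet's front.
- bay (a point): Cup bay, the drawer's left half. This point: on its floor, 16 mm above the bench, at the middle (in y) of its front edge, against the panel; axes as tray_handle; moves with the drawer. Its flat floor runs 215 mm along +x and 64 mm to each side; sides and rear: a retaining lip 28 mm high, 6 mm thick; front: the panel, 69 mm above this floor. Three cups fit in a row along x at 70 mm spacing.
- holder (a point): Holder of the pot, in the drawer's right half: a dark steel ring open on top, 65 mm bore, 86 mm outside, 32 mm high. This point: on its axis, on the floor where the pot bottoms out (the seated pot's centre is then 49 mm above it); axes as tray_handle; moves with the drawer. Seen along those axes it lies +85 mm in x and -129 mm in y from the bay point.
- holder_rim (a point): Centre of the ring's mouth, 32 mm above the holder point. Four sprung rubber pads in the bore narrow it to 57 mm from 8 mm below the rim (rounded above that), so a pot let go there sticks 10 to 20 mm short of the floor. Pressing it straight down takes about 20 N, about 10 N while it is twisted to and fro. Turning the seated pot takes about 0.5 N m.
- hook (a point): Where the middle of the lug ends up, under a steel hook: 42 mm from the holder's axis on its -x (robot) side, 42 mm above its floor. The hook is closed by a stop on its +y side and open on its -y side (right, seen from the robot); its post stands 53 mm from the axis. Once the pot has bottomed out, turn it clockwise (seen from above) until the lug meets the stop.
- hook_top (a point): Top of the hook's arm, straight above the hook point, 58 mm above the holder's floor. The arm is 7 mm thick, covers the lug from above (5 mm of play), from 35 mm off the holder's axis outwards, and reaches 8 mm to the -y side. So the pot must go down with its lug 40 to 80 degrees anticlockwise of the hook, seen from above.
- bottle_mid (a point): Bystander: a brown glass bottle, 64 mm diameter, 190 mm high; point half-way up.
- jar_mid (a point): Bystander: a white plastic jar, 72 mm diameter, 85 mm high; point half-way up.
- bigbowl_mid (a point): Bystander: a large red bowl, 116 mm across, 66 mm high; point half-way up.
There are look-alikes about, which are no part of the job. Leave any turquoise look-alike of the part that bears cup2_mid alone.

How it is judged:
On the way:
1. with the drawer still open, every cup present stands upright in the bay and the pot is bottomed out in its holder with the lug under the hook (value of joint tray above 0.12 m and horizontal distance between pot_mid and holder below 0.005 m and z of pot_mid in the frame of holder below 0.0525 m and angle between pot_mid's own z axis and vertical below 0.08 rad and horizontal distance between pot_lug and hook below 0.012 m and x of cup1_mid in the frame of bay between 0.022 and 0.193 m and y of cup1_mid in the frame of bay between -0.042 and 0.042 m and z of cup1_mid in the frame of bay between 0.028 and 0.04 m and angle between each of cup1_mid, cup2_mid, cup3_mid, cup4_mid's own z axis and vertical below 0.12 rad and x of cup2_mid in the frame of bay between 0.022 and 0.193 m and y of cup2_mid in the frame of bay between -0.042 and 0.042 m and z of cup2_mid in the frame of bay between 0.028 and 0.04 m and x of cup3_mid in the frame of bay between 0.022 and 0.193 m and y of cup3_mid in the frame of bay between -0.042 and 0.042 m and z of cup3_mid in the frame of bay between 0.028 and 0.04 m and x of cup4_mid in the frame of bay between 0.022 and 0.193 m and y of cup4_mid in the frame of bay between -0.042 and 0.042 m and z of cup4_mid in the frame of bay between 0.028 and 0.04 m), for 0.2 s.
At the end, for the whole second after the job is handed in: The drawer is home (within 5 mm); the pot is bottomed out in its holder (within 3.5 mm), upright, its lug under the hook (within 12 mm of its place); every cup present stands upright on the floor of the bay inside the lip; all at rest (value of joint tray below 0.005 m and horizontal distance between pot_mid and holder below 0.005 m and z of pot_mid in the frame of holder below 0.0525 m and angle between pot_mid's own z axis and vertical below 0.08 rad and horizontal distance between pot_lug and hook below 0.012 m and x of cup1_mid in the frame of bay between 0.022 and 0.193 m and y of cup1_mid in the frame of bay between -0.042 and 0.042 m and z of cup1_mid in the frame of bay between 0.028 and 0.04 m and angle between each of cup1_mid, cup2_mid, cup3_mid, cup4_mid's own z axis and vertical below 0.12 rad and x of cup2_mid in the frame of bay between 0.022 and 0.193 m and y of cup2_mid in the frame of bay between -0.042 and 0.042 m and z of cup2_mid in the frame of bay between 0.028 and 0.04 m and x of cup3_mid in the frame of bay between 0.022 and 0.193 m and y of cup3_mid in the frame of bay between -0.042 and 0.042 m and z of cup3_mid in the frame of bay between 0.028 and 0.04 m and x of cup4_mid in the frame of bay between 0.022 and 0.193 m and y of cup4_mid in the frame of bay between -0.042 and 0.042 m and z of cup4_mid in the frame of bay between 0.028 and 0.04 m and linear speed of each of pot, cup1, cup2, cup3, cup4 below 0.02 m/s); the robot touches nothing.
It fails at once if the bottle, the jar or the big bowl is shifted more than 5 cm or knocked over (distance of any of bottle_mid, jar_mid, bigbowl_mid from where it was at the start of the episode above 0.05 m or angle between any of bottle_mid, jar_mid, bigbowl_mid's own z axis and vertical above 0.5 rad).
Of cup1, cup2, cup3, cup4 only 2 to 3 are there at a start; the rules pass over those that are not, and their reading is None.
At some moment in a run one of cup1, cup2, cup3, cup4 may be knocked a few centimetres aside while the robot is not near it.
It also fails if it takes over 210 s, if anything falls off the work surface, if the arm or the gripper's body presses on something with over 40 N, if the wrist force passes 120 N, or if a joint passes its speed limit or range.

## Robot

A 6-joint arm with a two-finger parallel gripper is mounted at the origin on the work surface. World frame = base frame: x ahead of the robot, y to its left, z up, the work surface at z = 0. Lengths are in m, angles in rad, forces in N, time in s.
With the tool pointing down it reaches from about 0.35 to 0.975 m from the base axis. Payload 4.9 kg.
Tool frame: the origin (TCP) lies on the centre line of the jaws, within the pads' length; the fingertips stand 22 mm ahead of it and the grasp point (between the pads) lies 3 mm ahead of it (manip.tcp_to_tips is the distance from the TCP to the fingertips, in m); z points along the fingers, x is the direction in which the jaws open and shut, and the axes are right-handed (so a half turn about z gives the same grasp; the last joint's range is limited). The gripper opens to 85 mm and grips with 20 to 120 N. Pads are 22 mm wide; open, the fingers measure 114 mm over their backs; the gripper's body (76 mm by 85 mm) begins 54 mm behind the grasp point. The pads swing forward as they close: fully open they stand 13 mm farther back than shut.
Start: joints at [-0.119, 0.053, 1.613, -0, 1.476, -0.119], TCP at [0.625, 0, 0.253] pointing down, gripper open.
Joint ranges: [-3.01, 3.01], [-1.01, 2.22], [0.06, 2.58], [-1.02, 4.17], [0.09, 2.62], [-3.14, 3.14]. Speed limits (rad/s): [2.57, 2.57, 3.14, 3.14, 3.14, 3.14].

## Interface

Orientations are given as a unit quaternion [w, x, y, z].
In Python, from plant import manip gives the robot as it stands.
- The arm moves only by the shell command python3 -m pendant 'ROWS'. ROWS is a JSON object of lists of equal length, an entry for each row: "linear": the shift along the tool's x, y, z in cm, a list of three; "rotation": the turn, a rotation vector about the tool's x, y, z in degrees, a list of three; "grip": the closure, from 0 (fully open) to 1 (shut). A call has exactly 10 rows; each row is the pose to reach, as a shift and turn from the pose commanded when the call began, along the tool's axes at that moment; what a row does not reach only later rows make up. A row lasts 1/12 s, in which the tool goes at most 41.7 mm and 7.16 degrees, less where a joint would pass 70% of its speed; a pose out of reach is approached as far as the arm can. A call with a gripper value outside its range is refused whole. The fingers move at their own pace and stop on an object; the grip force is fixed at half the most. Time passes only in rows, so rows that repeat a pose let the fingers close, or fill a call up. It gives the time, the measured TCP pose, the force and the opening at its end, in the units of the state.
- manip.state(): the state, without advancing time (a new reading comes with each control period).
- manip.grab_frame(name): name is "scene" or "side" or "wrist"; returns the picture (400x640x3 uint8, red, green, blue); there is no depth.
- manip.calibration(name): a dict with "fx", "fy", "cx", "cy" (pixels), "k1" (the pictures are not rectified: a ray, as slopes to the right and down, at radius r is drawn at 1 + k1 r^2 times it, then the intrinsics apply), "cam_to_world" (4x4, takes a point from camera to world coordinates). Camera axes: x right, y up, looking along -z (the intrinsics and any distortion apply to the point x, -y, -z); pixel columns grow to the right and rows downward; lengths in m; the calibration is good to about 2 mm. A picture is of the moment at which its call begins: read the wrist's pose just before it. calibration takes no time and is no camera call; for the wrist camera it gives the pose at the moment of the call.
- manip.job_done(): hands the job in, once; it reports no verdict.
The state is a dict: "time": time; "joint_pos": joint angles; "joint_vel": joint speeds; "joint_efforts": joint torques, N m; "tool_pos": TCP position; "tool_rot": TCP orientation; "contact_force": force on the tool from outside, world axes, zero at the start; "ft_torque": the same for the moment, N m; "gripper_width": opening from 0.0 (shut) to 1.0 (fully open).
Only numpy, scipy, OpenCV 4.12 (cv2) and the standard library are available. Lean on these libraries where they do the work, as an engineer would, in place of code of your own. Each camera call takes 0.05 s, during which the arm holds its last target. There are 200 camera calls.

## Working session

There is one attempt and no reset: what is moved stays moved. The work goes in short steps, Python scripts to look and compute and a shell command to move; the robot and the scene stay as the last step left them, time stands still between calls to the robot, and variables do not carry over. Pictures are saved under pics/ and viewed, about 12 in all and at most 16, crops included, and the job is handed in when it is done.

```bash
ls; mkdir -p pics; python3 - <<'E'
from plant import manip
import cv2,numpy as np
for n in("scene","side"):
    cv2.imwrite(f"pics/{n}0.png",manip.grab_frame(n)[:,:,::-1])
    c=manip.calibration(n);print(n,{k:np.round(v,3).tolist() for k,v in c.items()})
print(manip.state(), manip.tcp_to_tips)
E
```

```text
pics
scene {'fx': 418.383, 'fy': 418.383, 'cx': 315.655, 'cy': 209.631, 'k1': -0.078, 'cam_to_world': [[-0.629, -0.616, 0.474, 1.165], [0.777, -0.492, 0.392, 0.445], [-0.008, 0.615, 0.788, 1.016], [0.0, 0.0, 0.0, 1.0]]}
side {'fx': 375.157, 'fy': 375.157, 'cx': 323.492, 'cy': 198.979, 'k1': -0.045, 'cam_to_world': [[0.749, 0.331, -0.574, -0.203], [-0.662, 0.385, -0.643, -0.905], [0.009, 0.862, 0.508, 0.774], [0.0, 0.0, 0.0, 1.0]]}
{'time': 0.1, 'joint_pos': array([-1.19024620e-01,  5.32981616e-02,  1.61412333e+00,  3.32136134e-06,
        1.47599069e+00, -1.19015735e-01]), 'joint_vel': array([-0.00176589, -0.00125082, -0.00296418, -0.00060373, -0.00017131,
       -0.00036472]), 'joint_efforts': array([ 6.14647306e-04, -3.94903493e+01, -3.71363103e+01, -4.52310599e-05,
        3.99340541e-03, -4.17574097e-05]), 'tool_pos': array([6.24493327e-01, 4.64788182e-05, 2.52201302e-01]), 'tool_rot': array([-1.09666767e-04,  9.99999586e-01, -4.60130584e-06, -9.03136357e-04]), 'contact_force': array([-0.14488996,  0.58074446,  0.11709546]), 'ft_torque': array([ 0.009436  , -0.01206717, -0.01019469]), 'gripper_width': 1.0001796361519975} 0.022
```

View pics/scene0.png

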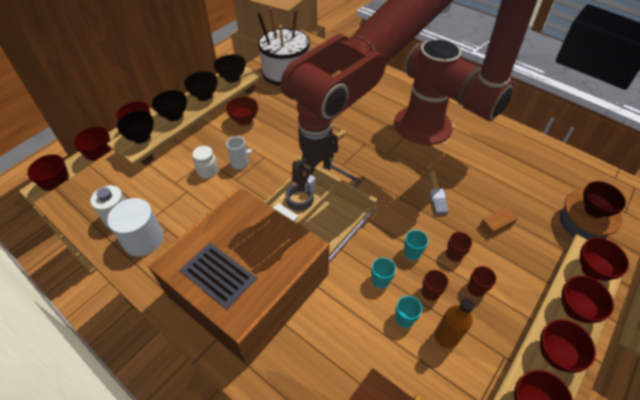

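View pics/side0.png

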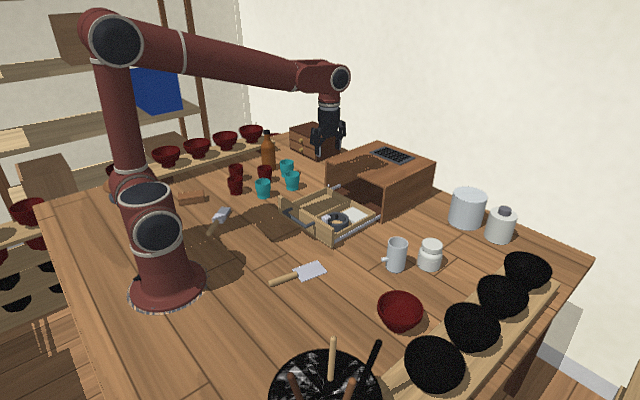

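The scene shows three red cups (scene px about 459,246; 434,284; 482,280), three turquoise ones, the bottle at 453,325, the pot at 237,152 with the jar beside it, and the open drawer around 320,210.

```bash
cat > h.py <<'E'
from plant import manip
import cv2,numpy as np
from scipy.spatial.transform import Rotation as R
def cal(n):
    c=manip.calibration(n);K=np.array([[c['fx'],0,c['cx']],[0,c['fy'],c['cy']],[0,0,1.]])
    return K,np.array([c['k1'],0,0,0,0]),np.array(c['cam_to_world'])
def px2w(n,uv,z,C=None):
    K,d,T=C or cal(n)
    p=cv2.undistortPoints(np.array(uv,float).reshape(-1,1,2),K,d)[:,0]
    r=np.c_[p[:,0],-p[:,1],-np.ones(len(p))]@T[:3,:3].T
    o=T[:3,3];return o+r*((z-o[2])/r[:,2])[:,None]
def w2px(n,X,C=None):
    K,d,T=C or cal(n)
    p=(np.atleast_2d(X)-T[:3,3])@T[:3,:3]*[1,-1,-1]
    return cv2.projectPoints(p,np.zeros(3),np.zeros(3),K,d)[0][:,0]
def grab(n,f):
    C=cal(n);im=np.ascontiguousarray(manip.grab_frame(n)[:,:,::-1]);cv2.imwrite(f"pics/{f}.png",im);return im,C
def crop(im,x0,x1,y0,y1,s):
    return cv2.resize(im[y0:y1,x0:x1],None,fx=s,fy=s,interpolation=cv2.INTER_CUBIC)
def circ(c,r,z,n=40):
    a=np.linspace(0,2*np.pi,n);return np.c_[c[0]+r*np.cos(a),c[1]+r*np.sin(a),np.full(n,z)]
def st():
    s=manip.state();T=R.from_quat(np.roll(s['tool_rot'],-1)).as_matrix();return s,np.array(s['tool_pos']),T
E
python3 - <<'E'
from h import *
im=cv2.imread("pics/scene0.png")
a=crop(im,370,510,220,350,4);b=crop(im,190,390,130,280,4)
cv2.imwrite("pics/c1.png",a);cv2.imwrite("pics/c2.png",b)
print(np.round(px2w("scene",[(459,238),(434,276),(482,272)],.068),3))
print(np.round(px2w("scene",[(237,143)],.098),3))
E
```

```text
[[0.426 0.343 0.068]
 [0.574 0.347 0.068]
 [0.485 0.44  0.068]]
[[ 0.56  -0.379  0.098]]
```

View pics/c1.png

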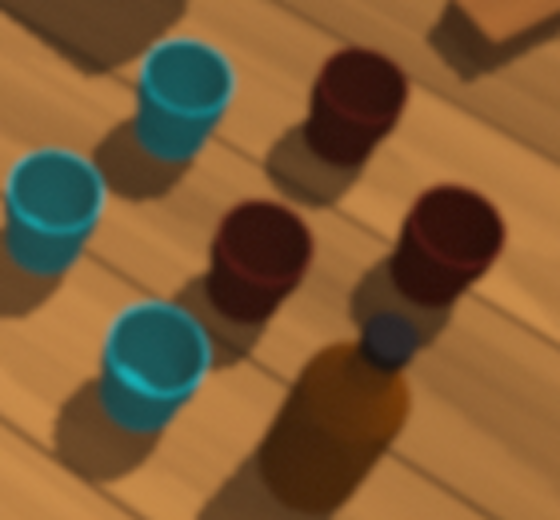

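View pics/c2.png

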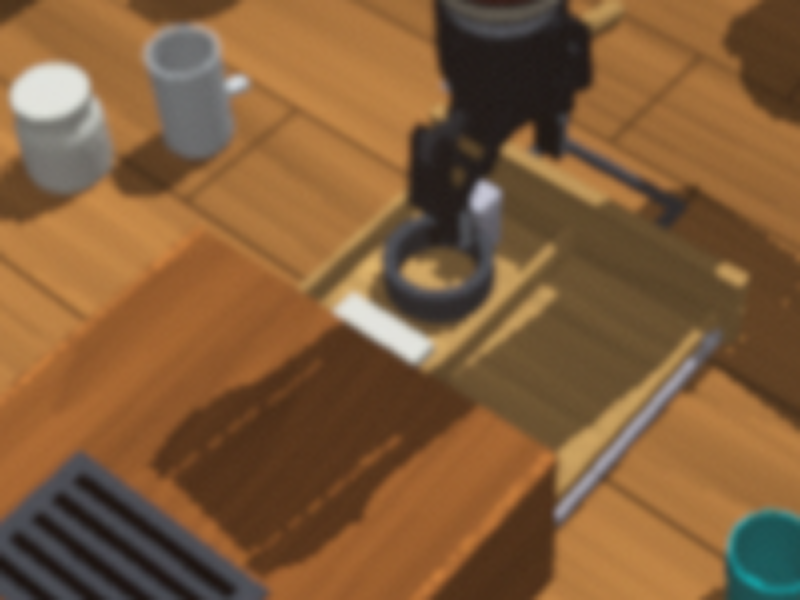

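```bash
python3 - <<'E'
from h import *
P=lambda uv,z:px2w("scene",uv,z)
r=P([(460,241.7),(435.8,280),(484,277)],.068);print("cups",r.round(3))
print("turq",P([(416,240),(384,270),(409,307)],.068).round(3))
p=P([(235.5,143.2)],.098);print("pot",p.round(3))
print("lug",P([(190+237/4,130+84/4)],.046).round(3))
ring=P([(300,195)],.048);print("ring",ring.round(3))
c=P([(241.25,188),(328.75,243.75)],.155);print("cab",c.round(3),np.linalg.norm(c[0]-c[1]))
h=P([(331,166),(360,182)],.07);print("handle pts",h.round(3))
ps=P([(190+740/4,130+290/4),(190+720/4,130+335/4),(190+557/4,130+520/4)],.06);print(ps.round(3))
im=cv2.imread("pics/scene0.png");sd=cv2.imread("pics/side0.png")
for n,I in(("scene",im),("side",sd)):
    for q in r:
        for pts in(circ(q,.031,.068),circ(q,.026,0)):
            for u in w2px(n,pts):cv2.circle(I,tuple(np.round(u*8).astype(int)),2,(0,255,0),-1,shift=3)
    for pts in(circ(p[0],.03,.098),circ(p[0],.026,0),circ(ring[0],.043,.048)):
        for u in w2px(n,pts):cv2.circle(I,tuple(np.round(u*8).astype(int)),2,(0,255,0),-1,shift=3)
a=crop(im,180,500,130,300,2.5);b=crop(sd,210,430,150,275,3.63)
b=b[:,:800];b=np.pad(b,((0,0),(0,800-b.shape[1]),(0,0)))
o=np.vstack([a,b])[:,:800];o=cv2.resize(o,None,fx=.68,fy=.68);print(o.shape)
cv2.imwrite("pics/c3.png",o); cv2.imwrite("pics/c3b.png",crop(cv2.imread("pics/side0.png"),220,400,150,280,4.4))
E
```

```text
cups [[0.436 0.351 0.068]
 [0.581 0.356 0.068]
 [0.496 0.451 0.068]]
turq [[0.506 0.253 0.068]
 [0.639 0.236 0.068]
 [0.687 0.342 0.068]]
pot [[ 0.564 -0.382  0.098]]
lug [[ 0.528 -0.365  0.046]]
ring [[ 0.569 -0.109  0.048]]
cab [[ 0.716 -0.19   0.155]
 [ 0.71   0.109  0.155]] 0.2981335079175023
handle pts [[ 0.432 -0.097  0.07 ]
 [ 0.43   0.012  0.07 ]]
[[0.461 0.089 0.06 ]
 [0.504 0.101 0.06 ]
 [0.7   0.104 0.06 ]]
(598, 544, 3)
```

View pics/c3.png

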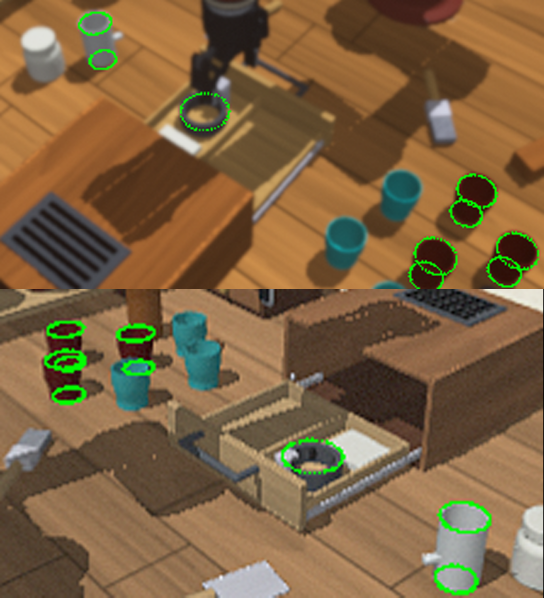

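Overlays agree with the side view to 2–3 mm. Now I take a wrist picture on the spot and work out the first move (over the pot).

```bash
cat >> h.py <<'E'
def plan(pos,yaw):
    "shift (cm) and turn (deg, about tool z) to a vertical tool pose; yaw of tool x in world, deg"
    s,p,T=st()
    now=np.degrees(np.arctan2(T[1,0],T[0,0]))
    dr=R.from_matrix(T.T@np.array([[np.cos(np.radians(yaw)),np.sin(np.radians(yaw)),0],[np.sin(np.radians(yaw)),-np.cos(np.radians(yaw)),0],[0,0,-1]])).as_rotvec(degrees=True)
    print("t",round(s['time'],1),"at",p.round(4),"yaw",now.round(1),"F",np.round(s['contact_force'],1),"M",np.round(s['ft_torque'],2),"w",round(s['gripper_width'],3),"| shift",(T.T@(np.array(pos)-p)*100).round(2),"rot",dr.round(1),"j6",round(s['joint_pos'][5],2))
E
python3 - <<'E'
from h import *
im,C=grab("wrist","w0")
print("jar",px2w("scene",[(203,150)],.085).round(3),"bottle",px2w("scene",[(467,304)],.19).round(3))
print(C[2].round(3), w2px("wrist",[[.569,-.109,.048],[.431,-.042,.07]],C))
plan([.564,-.382,.24],50)
E
```

```text
jar [[ 0.642 -0.454  0.085]] bottle [[0.666 0.45  0.19 ]]
[[ 1.    -0.001  0.002  0.626]
 [-0.     0.954  0.299  0.076]
 [-0.002 -0.299  0.954  0.373]
 [ 0.     0.     0.     1.   ]] [[262.87758609 277.67349721]
 [117.0201814  229.01818865]]
t 0.1 at [6.245e-01 1.000e-04 2.523e-01] yaw 0.0 F [-0.4 -0.7  0.7] M [-0.03  0.05 -0.06] w 1.003 | shift [-6.05 38.21  1.23] rot [ -0.1   0.1 -50. ] j6 -0.12
```

```bash
python3 -m pendant '{"linear":[[-6,38.2,0],[-6,38.2,0],[-6,38.2,0],[-6,38.2,0],[-6,38.2,0],[-6,38.2,0],[-6,38.2,0],[-6,38.2,0],[-6,38.2,0],[-6,38.2,0]],"rotation":[[0,0,-50],[0,0,-50],[0,0,-50],[0,0,-50],[0,0,-50],[0,0,-50],[0,0,-50],[0,0,-50],[0,0,-50],[0,0,-50]],"grip":[0,0,0,0,0,0,0,0,0,0]}'
python3 - <<'E'
from h import *
plan([.564,-.382,.24],50)
im,C=grab("wrist","w1")
print(w2px("wrist",[[.564,-.382,.098],[.528,-.365,.042]],C))
a=cv2.imread("pics/w0.png")
cv2.imwrite("pics/c4.png",np.vstack([crop(a,0,640,170,400,1.25),crop(im,0,640,170,400,1.25)]))
E
```

```text
time: 0.98
tool_pos: [0.5634, -0.386, 0.2526]
tool_rot: [0.0, 0.907, 0.421, -0.001]
contact_force: [0.6, 0.1, -0.7]
gripper_width: 0.999
t 1.0 at [ 0.5634 -0.386   0.2526] yaw 49.8 F [ 0.6  0.1 -0.7] M [-0.02  0.01 -0.01] w 0.999 | shift [ 0.35 -0.21  1.26] rot [-0.   0.1 -0.2] j6 -1.58
[[316.64160394 192.40441157]
 [306.07871328 140.86347347]]
```

View pics/c4.png

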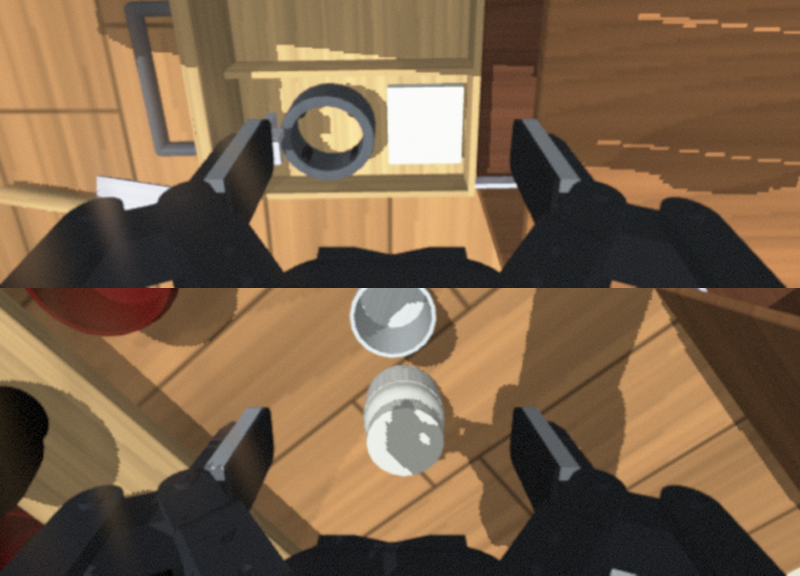

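The wrist views show the ring near (263,280) px and the pot rim centred near (315,191), within 2 px of prediction. I check ring and lug with an overlay.

```bash
python3 - <<'E'
from h import *
from plant import manip
K,d,T1=cal("wrist")
# camera pose at w0: tool pose x known; recompute from the printed start pose (rigid camera in tool)
s,p,T=st(); Tc=T1.copy()
Rt=T.T@T1[:3,:3]; pt=T.T@(T1[:3,3]-p)
T0=np.diag([1.,-1,-1]); p0=np.array([.6245,.0001,.2523])
C0=(K,d,np.vstack([np.c_[T0@Rt,T0@pt+p0],[0,0,0,1]])); print(C0[2].round(3))
C1=(K,d,T1)
a=cv2.imread("pics/w0.png");b=cv2.imread("pics/w1.png")
A=crop(a,60,400,170,330,2.3);B=crop(b,230,400,90,240,2.3)
def dr(I,pts,C,x0,y0,col):
    for u in w2px("wrist",pts,C):cv2.circle(I,tuple(np.round((u-[x0-.5,y0-.5])*2.3).astype(int)),1,col,-1)
c=np.array([.569,-.109])
dr(A,circ(c,.043,.048,80),C0,60,170,(0,255,0)); dr(A,circ(c,.043,.016,80),C0,60,170,(0,255,255)); dr(A,circ(c,.0325,.048,60),C0,60,170,(255,0,255))
h=np.array([.431,-.042]);dr(A,[[h[0],h[1]+t,.076] for t in np.linspace(-.06,.06,30)],C0,60,170,(0,255,0))
dr(B,circ([.564,-.382],.03,.098,80),C1,230,90,(0,255,0));dr(B,circ([.564,-.382],.048,.046,80),C1,230,90,(0,255,255))
o=np.zeros((A.shape[0]+B.shape[0]-130,A.shape[1],3),np.uint8);o=np.vstack([A,np.pad(B,((0,0),(0,A.shape[1]-B.shape[1]),(0,0)))])[:598]
print(o.shape);cv2.imwrite("pics/c5.png",np.vstack([A])if 0 else cv2.resize(np.vstack([A,np.pad(B,((0,0),(0,A.shape[1]-B.shape[1]),(0,0)))]),None,fx=.83,fy=.83))
E
```

```text
[[ 1.    -0.     0.001  0.625]
 [-0.     0.954  0.299  0.075]
 [-0.001 -0.299  0.954  0.373]
 [ 0.     0.     0.     1.   ]]
(598, 782, 3)
```

View pics/c5.png

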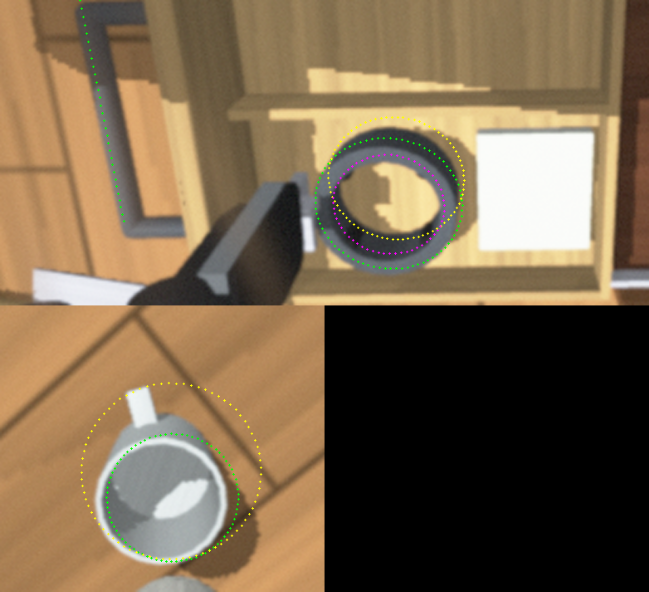

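Ring centre reads about (0.569, -0.111); the pot's lug points at about 155° in the world. I compute the descent onto the pot.

```bash
python3 - <<'E'
from h import *
plan([.563,-.384,.085],50)
im,C=grab("wrist","w2")
p=cv2.cvtColor(im,cv2.COLOR_BGR2HSV)
K,d,T=C
best=[]
g=cv2.GaussianBlur(cv2.cvtColor(im,cv2.COLOR_BGR2GRAY),(3,3),0).astype(float)
# fit: brightness of the thin rim ring (r 28..30 mm) minus outside (r 33 mm)
def samp(c,r):
    u=w2px("wrist",circ(c,r,.098,60),C).astype(np.float32);return cv2.remap(g.astype(np.float32),u[None,:,0],u[None,:,1],1)[0]
best=max((np.mean(samp((x,y),.029))-.5*np.mean(samp((x,y),.0325))-.5*np.mean(samp((x,y),.0255)),x,y) for x in np.arange(.55,.578,.001) for y in np.arange(-.398,-.37,.001))
print(best)
E
```

```text
t 1.0 at [ 0.5626 -0.3886  0.2524] yaw 49.7 F [-2.  -1.4 -0.4] M [-0.04  0.07  0.03] w 0.997 | shift [ 0.42 -0.28 16.74] rot [ 0.   0.2 -0.3] j6 -1.58
(np.float32(75.11561), np.float64(0.5630000000000001), np.float64(-0.384))
```

```bash
python3 -m pendant '{"linear":[[-0.2,0,1],[-0.25,0,3],[-0.25,0,6],[-0.25,0,9],[-0.25,0,12],[-0.25,0,14.5],[-0.25,0,16],[-0.25,0,16.7],[-0.25,0,16.7],[-0.25,0,16.7]],"rotation":[[0,0,0],[0,0,0],[0,0,0],[0,0,0],[0,0,0],[0,0,0],[0,0,0],[0,0,0],[0,0,0],[0,0,0]],"grip":[0,0,0,0,0,0,0,0,0,0]}'
python3 - <<'E'
from h import *
plan([.563,-.384,.085],50)
E
python3 -m pendant '{"linear":[[0,0,0],[0,0,0],[0,0,0],[0,0,0],[0,0,0],[0,0,0],[0,0,0],[0,0,0],[0,0,0],[0,0,0]],"rotation":[[0,0,0],[0,0,0],[0,0,0],[0,0,0],[0,0,0],[0,0,0],[0,0,0],[0,0,0],[0,0,0],[0,0,0]],"grip":[0.2,0.5,1,1,1,1,1,1,1,1]}'
python3 - <<'E'
from h import *
plan([.569,-.111,.22],135)
E
```

```text
time: 1.92
tool_pos: [0.5641, -0.3838, 0.0873]
tool_rot: [0.001, 0.906, 0.423, 0.0]
contact_force: [-0.4, -0.3, -1.2]
gripper_width: 0.998
t 1.9 at [ 0.5641 -0.3838  0.0873] yaw 50.0 F [-0.4 -0.3 -1.2] M [-0.03 -0.02 -0.03] w 0.998 | shift [-0.09 -0.07  0.23] rot [ 0.1 -0.   0. ] j6 -1.58
time: 2.75
tool_pos: [0.5646, -0.3853, 0.0892]
tool_rot: [0.002, 0.906, 0.422, 0.001]
contact_force: [-1.2, -0.6, 5.9]
gripper_width: 0.687
t 2.8 at [ 0.5646 -0.3853  0.0892] yaw 50.0 F [-1.2 -0.6  5.9] M [-0.06 -0.01 -0.02] w 0.687 | shift [ 21.29 -17.24 -13.16] rot [  0.2   0.2 -85. ] j6 -1.58
```

```bash
python3 -m pendant '{"linear":[[0,0,-0.5],[0,0,-2],[0,0,-4],[0,0,-7],[0,0,-10],[0,0,-13],[0,0,-15],[0,0,-16],[0,0,-16],[0,0,-16]],"rotation":[[0,0,0],[0,0,0],[0,0,0],[0,0,0],[0,0,0],[0,0,0],[0,0,0],[0,0,0],[0,0,0],[0,0,0]],"grip":[1,1,1,1,1,1,1,1,1,1]}'
python3 -m pendant '{"linear":[[2,-1.7,0],[5,-4,0],[8,-6.5,0],[11,-9,0],[14,-11.5,0],[17,-13.8,0],[19,-15.5,0],[20.5,-16.7,0],[21,-17.1,0],[21,-17.1,0]],"rotation":[[0,0,-6],[0,0,-12],[0,0,-19],[0,0,-26],[0,0,-33],[0,0,-40],[0,0,-47],[0,0,-53],[0,0,-58],[0,0,-60]],"grip":[1,1,1,1,1,1,1,1,1,1]}'
python3 - <<'E'
from h import *
plan([.569,-.111,.2],135)
E
```

```text
time: 3.58
tool_pos: [0.5631, -0.3837, 0.2459]
tool_rot: [-0.0, 0.906, 0.423, -0.0]
contact_force: [0.4, -0.4, -2.2]
gripper_width: 0.687
time: 4.42
tool_pos: [0.566, -0.1105, 0.2429]
tool_rot: [-0.003, 0.571, 0.821, -0.001]
contact_force: [-0.7, -1.3, -2.3]
gripper_width: 0.681
t 4.4 at [ 0.566  -0.1105  0.2429] yaw 110.4 F [-0.7 -1.3 -2.3] M [-0.01 -0.   -0.05] w 0.681 | shift [-0.17  0.29  4.29] rot [ -0.2  -0.3 -24.6] j6 -2.25
```

```bash
python3 -m pendant '{"linear":[[-0.1,0.2,0.5],[-0.1,0.2,1],[-0.1,0.2,2],[-0.1,0.2,3],[-0.1,0.2,3.5],[-0.1,0.2,3.7],[-0.1,0.2,3.7],[-0.1,0.2,3.7],[-0.1,0.2,3.7],[-0.1,0.2,3.7]],"rotation":[[0,0,-6],[0,0,-12],[0,0,-18],[0,0,-23],[0,0,-25],[0,0,-25],[0,0,-25],[0,0,-25],[0,0,-25],[0,0,-25]],"grip":[1,1,1,1,1,1,1,1,1,1]}'
python3 - <<'E'
from h import *
plan([.569,-.111,.2],135)
im,C=grab("wrist","w3"); im2,C2=grab("side","s3")
s,p,T=st()
def dr(I,n,C,pts,col):
    for u in w2px(n,pts,C):cv2.circle(I,tuple(np.round(u*8).astype(int)),1 if n=="wrist" else 4,col,-1,shift=0 if n=="wrist" else 3)
dr(im,"wrist",C,circ([.569,-.111],.043,.048,80),(0,255,0))
dr(im,"wrist",C,[],(0,0,0)) if 0 else None
I=np.zeros_like(im)
A=im.copy()
A=cv2.imread("pics/w3.png")
for u in w2px("wrist",circ([.569,-.111],.043,.048,80),C):cv2.circle(A,tuple(np.round(u).astype(int)),1,(0,255,0),-1)
for u in w2px("wrist",circ(p[:2],.03,p[2]+.013,80),C):cv2.circle(A,tuple(np.round(u).astype(int)),1,(255,0,255),-1)
B=cv2.imread("pics/s3.png")
cv2.imwrite("pics/c6.png",np.hstack([crop(A,120,520,0,400,1),crop(B,270,370,150,250,4)]))
E
```

```text
time: 5.25
tool_pos: [0.5698, -0.1134, 0.2097]
tool_rot: [0.0, 0.383, 0.924, 0.0]
contact_force: [0.4, -0.1, -2.8]
gripper_width: 0.688
t 5.2 at [ 0.5698 -0.1134  0.2097] yaw 135.0 F [ 0.4 -0.1 -2.8] M [-0.03  0.03 -0.02] w 0.688 | shift [0.23 0.12 0.97] rot [ 0.  0. -0.] j6 -2.68
```

View pics/c6.png

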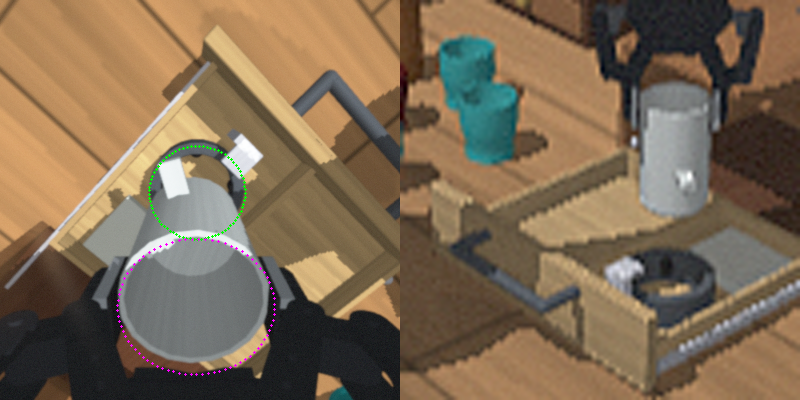

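Pot hangs straight, its lug left of the hook in the wrist view (lug at 172,178; hook at 243,152 px) as wanted, and the ring matches the overlay. Descending.

```bash
python3 -m pendant '{"linear":[[0,0,0.3],[0,0,1],[0,0,2],[0,0,3],[0,0,4],[0,0,5],[0,0,5.7],[0,0,6],[0,0,6],[0,0,6]],"rotation":[[0,0,0],[0,0,0],[0,0,0],[0,0,0],[0,0,0],[0,0,0],[0,0,0],[0,0,0],[0,0,0],[0,0,0]],"grip":[1,1,1,1,1,1,1,1,1,1]}'
python3 -m pendant '{"linear":[[0,0,0],[0,0,0],[0,0,0],[0,0,0],[0,0,0],[0,0,0],[0,0,0],[0,0,0],[0,0,0],[0,0,0]],"rotation":[[0,0,0],[0,0,0],[0,0,0],[0,0,0],[0,0,0],[0,0,0],[0,0,0],[0,0,0],[0,0,0],[0,0,0]],"grip":[1,1,1,1,1,1,1,1,1,1]}'
python3 - <<'E'
from h import *
plan([.569,-.111,.13],135)
E
```

```text
time: 6.18
tool_pos: [0.5697, -0.1134, 0.1493]
tool_rot: [0.0, 0.383, 0.924, 0.0]
contact_force: [-0.2, 0.1, -2.0]
gripper_width: 0.682
time: 7.02
tool_pos: [0.5696, -0.1134, 0.1493]
tool_rot: [-0.0, 0.383, 0.924, -0.0]
contact_force: [0.2, 0.5, -1.4]
gripper_width: 0.686
t 7.0 at [ 0.5696 -0.1134  0.1493] yaw 135.0 F [ 0.2  0.5 -1.4] M [0.   0.02 0.02] w 0.686 | shift [0.21 0.13 1.93] rot [-0. -0.  0.] j6 -2.68
```

```bash
python3 -m pendant '{"linear":[[0.1,0.1,0.2],[0.2,0.1,0.5],[0.2,0.1,0.9],[0.2,0.1,1.2],[0.2,0.1,1.5],[0.2,0.1,1.7],[0.2,0.1,1.8],[0.2,0.1,1.8],[0.2,0.1,1.8],[0.2,0.1,1.8]],"rotation":[[0,0,0],[0,0,0],[0,0,0],[0,0,0],[0,0,0],[0,0,0],[0,0,0],[0,0,0],[0,0,0],[0,0,0]],"grip":[1,1,1,1,1,1,1,1,1,1]}'
python3 -m pendant '{"linear":[[0,0,0.1],[0,0,0.2],[0,0,0.3],[0,0,0.4],[0,0,0.4],[0,0,0.5],[0,0,0.6],[0,0,0.6],[0,0,0.6],[0,0,0.6]],"rotation":[[0,0,-3],[0,0,-6],[0,0,-9],[0,0,-12],[0,0,-6],[0,0,0],[0,0,6],[0,0,10],[0,0,6],[0,0,0]],"grip":[1,1,1,1,1,1,1,1,1,1]}'
python3 - <<'E'
from h import *
plan([.569,-.111,.104],135)
E
```

```text
time: 7.85
tool_pos: [0.5691, -0.1113, 0.1316]
tool_rot: [0.0, 0.383, 0.924, 0.0]
contact_force: [0.5, -0.7, -3.0]
gripper_width: 0.685
time: 8.68
tool_pos: [0.5682, -0.1112, 0.1255]
tool_rot: [-0.001, 0.381, 0.925, -0.0]
contact_force: [-2.9, -0.2, 1.9]
gripper_width: 0.682
t 8.7 at [ 0.5682 -0.1112  0.1255] yaw 135.2 F [-2.9 -0.2  1.9] M [ 0.1   0.48 -0.04] w 0.682 | shift [-0.05  0.07  2.15] rot [-0.1 -0.1  0.2] j6 -2.68
```

Contact begins without side load (Fx -3, Fz +2). Continue twisting down in steps.

```bash
python3 -m pendant '{"linear":[[0,0,0.1],[0,0,0.2],[0,0,0.3],[0,0,0.4],[0,0,0.5],[0,0,0.6],[0,0,0.7],[0,0,0.8],[0,0,0.8],[0,0,0.8]],"rotation":[[0,0,-5],[0,0,-10],[0,0,-14],[0,0,-8],[0,0,-2],[0,0,4],[0,0,10],[0,0,12],[0,0,6],[0,0,0]],"grip":[1,1,1,1,1,1,1,1,1,1]}'
python3 - <<'E'
from h import *
plan([.569,-.111,.104],135)
E
python3 -m pendant '{"linear":[[0,0,0.1],[0,0,0.2],[0,0,0.3],[0,0,0.4],[0,0,0.5],[0,0,0.6],[0,0,0.7],[0,0,0.8],[0,0,0.8],[0,0,0.8]],"rotation":[[0,0,-5],[0,0,-10],[0,0,-14],[0,0,-8],[0,0,-2],[0,0,4],[0,0,10],[0,0,12],[0,0,6],[0,0,0]],"grip":[1,1,1,1,1,1,1,1,1,1]}'
python3 - <<'E'
from h import *
plan([.569,-.111,.104],135)
E
```

```text
time: 9.52
tool_pos: [0.5697, -0.1113, 0.1193]
tool_rot: [0.001, 0.381, 0.925, 0.0]
contact_force: [-2.1, 1.1, 2.5]
gripper_width: 0.682
t 9.5 at [ 0.5697 -0.1113  0.1193] yaw 135.2 F [-2.1  1.1  2.5] M [ 0.26  0.35 -0.53] w 0.682 | shift [ 0.07 -0.03  1.53] rot [0.1 0.1 0.2] j6 -2.68
time: 10.35
tool_pos: [0.5698, -0.1113, 0.1116]
tool_rot: [0.001, 0.381, 0.924, 0.001]
contact_force: [-2.0, 2.7, 2.9]
gripper_width: 0.686
t 10.3 at [ 0.5698 -0.1113  0.1116] yaw 135.2 F [-2.   2.7  2.9] M [ 0.3   0.5  -0.64] w 0.686 | shift [ 0.08 -0.04  0.76] rot [0.1 0.1 0.2] j6 -2.68
```

```bash
python3 -m pendant '{"linear":[[0,0,0.1],[0,0,0.2],[0,0,0.3],[0,0,0.35],[0,0,0.4],[0,0,0.45],[0,0,0.5],[0,0,0.5],[0,0,0.5],[0,0,0.5]],"rotation":[[0,0,-5],[0,0,-10],[0,0,-14],[0,0,-8],[0,0,-2],[0,0,4],[0,0,10],[0,0,12],[0,0,6],[0,0,0]],"grip":[1,1,1,1,1,1,1,1,1,1]}'
python3 - <<'E'
from h import *
plan([.569,-.111,.104],135)
E
python3 -m pendant '{"linear":[[0,0,0.1],[0,0,0.2],[0,0,0.3],[0,0,0.3],[0,0,0.4],[0,0,0.4],[0,0,0.4],[0,0,0.4],[0,0,0.4],[0,0,0.4]],"rotation":[[0,0,-5],[0,0,-10],[0,0,-14],[0,0,-8],[0,0,-2],[0,0,4],[0,0,10],[0,0,12],[0,0,6],[0,0,0]],"grip":[1,1,1,1,1,1,1,1,1,1]}'
python3 - <<'E'
from h import *
plan([.569,-.111,.104],135)
E
```

```text
time: 11.18
tool_pos: [0.5698, -0.1112, 0.1058]
tool_rot: [0.001, 0.381, 0.924, 0.001]
contact_force: [0.0, 1.0, 0.3]
gripper_width: 0.684
t 11.2 at [ 0.5698 -0.1112  0.1058] yaw 135.2 F [0.  1.  0.3] M [ 0.24  0.22 -0.65] w 0.684 | shift [ 0.07 -0.04  0.18] rot [0.1 0.1 0.2] j6 -2.68
time: 12.02
tool_pos: [0.5715, -0.1113, 0.1051]
tool_rot: [0.003, 0.382, 0.924, 0.001]
contact_force: [-2.1, 1.7, 12.6]
gripper_width: 0.682
t 12.0 at [ 0.5715 -0.1113  0.1051] yaw 135.1 F [-2.1  1.7 12.6] M [ 0.84  0.83 -0.82] w 0.682 | shift [ 0.2  -0.15  0.11] rot [0.3 0.2 0.1] j6 -2.68
```

```bash
python3 -m pendant '{"linear":[[0,0,0.1],[0,0,0.2],[0,0,0.3],[0,0,0.4],[0,0,0.4],[0,0,0.4],[0,0,0.4],[0,0,0.4],[0,0,0.4],[0,0,0.4]],"rotation":[[0,0,-5],[0,0,-10],[0,0,-14],[0,0,-8],[0,0,-2],[0,0,4],[0,0,10],[0,0,12],[0,0,6],[0,0,0]],"grip":[1,1,1,1,1,1,1,1,1,1]}'
python3 - <<'E'
from h import *
plan([.569,-.111,.104],135)
im,C=grab("side","s4");im2,_=grab("scene","sc4")
cv2.imwrite("pics/c7.png",np.hstack([crop(im,290,370,160,240,5),crop(im2,260,340,150,230,5)]))
E
```

```text
time: 12.85
tool_pos: [0.574, -0.1116, 0.105]
tool_rot: [0.005, 0.382, 0.924, 0.002]
contact_force: [-3.5, 4.0, 25.7]
gripper_width: 0.68
t 12.8 at [ 0.574  -0.1116  0.105 ] yaw 135.1 F [-3.5  4.  25.7] M [ 1.39  1.27 -0.89] w 0.68 | shift [ 0.39 -0.31  0.1 ] rot [0.5 0.4 0.1] j6 -2.68
```

View pics/c7.png

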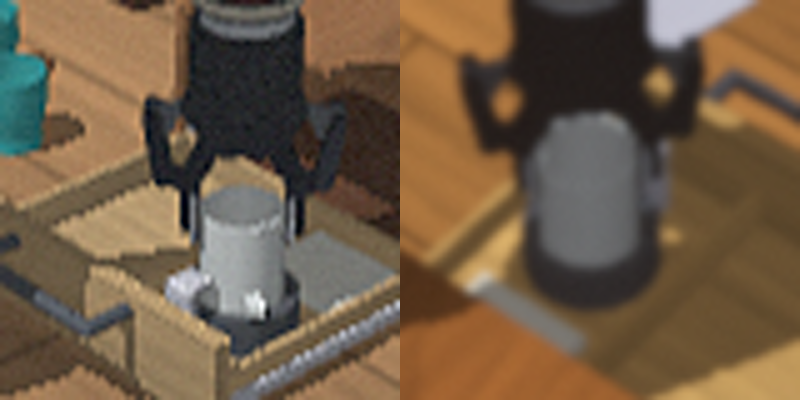

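The pot stands deep in the ring, lug just over the rim, and z holds at 0.105 m under 26 N: it is bottomed out. Now ease the push and turn clockwise.

```bash
python3 -m pendant '{"linear":[[0,0,-0.3],[0,0,-0.5],[0,0,-0.5],[0,0,-0.5],[0,0,-0.5],[0,0,-0.5],[0,0,-0.5],[0,0,-0.5],[0,0,-0.5],[0,0,-0.5]],"rotation":[[0,0,4],[0,0,10],[0,0,16],[0,0,22],[0,0,28],[0,0,34],[0,0,40],[0,0,46],[0,0,52],[0,0,52]],"grip":[1,1,1,1,1,1,1,1,1,1]}'
python3 - <<'E'
from h import *
plan([.57,-.111,.105],75)
E
python3 -m pendant '{"linear":[[0,0,0],[0,0,0],[0,0,0],[0,0,0],[0,0,0],[0,0,0],[0,0,0],[0,0,0],[0,0,0],[0,0,0]],"rotation":[[0,0,2],[0,0,4],[0,0,6],[0,0,8],[0,0,8],[0,0,8],[0,0,8],[0,0,8],[0,0,8],[0,0,8]],"grip":[1,1,1,1,1,1,1,1,1,1]}'
python3 - <<'E'
from h import *
plan([.57,-.111,.105],75)
E
```

```text
time: 13.78
tool_pos: [0.5726, -0.1127, 0.1053]
tool_rot: [0.004, 0.75, 0.662, 0.002]
contact_force: [4.0, -1.8, 7.1]
gripper_width: 0.685
t 13.8 at [ 0.5726 -0.1127  0.1053] yaw 82.8 F [ 4.  -1.8  7.1] M [-0.36 -0.78 -0.44] w 0.685 | shift [ 0.14 -0.28  0.03] rot [0.6 0.1 7.8] j6 -1.77
time: 14.62
tool_pos: [0.5723, -0.1135, 0.1053]
tool_rot: [0.005, 0.793, 0.61, 0.002]
contact_force: [3.2, -5.1, 5.9]
gripper_width: 0.686
t 14.6 at [ 0.5723 -0.1135  0.1053] yaw 75.2 F [ 3.2 -5.1  5.9] M [-0.82 -0.59  0.26] w 0.686 | shift [ 0.18 -0.29  0.02] rot [0.6 0.2 0.2] j6 -1.63
```

```bash
python3 -m pendant '{"linear":[[0,0,0],[0,0,0],[0,0,0],[0,0,0],[0,0,0],[0,0,0],[0,0,0],[0,0,0],[0,0,0],[0,0,0]],"rotation":[[0,0,1],[0,0,2],[0,0,3],[0,0,4],[0,0,4],[0,0,4],[0,0,4],[0,0,4],[0,0,4],[0,0,4]],"grip":[1,1,1,1,1,1,1,1,1,1]}'
python3 - <<'E'
from h import *
plan([.57,-.111,.105],75)
im,C=grab("side","s5");im2,C2=grab("wrist","w5")
cv2.imwrite("pics/c8.png",np.hstack([crop(im,290,370,160,240,5),crop(im2,120,520,0,400,1)]))
E
```

```text
time: 15.45
tool_pos: [0.5722, -0.1153, 0.1053]
tool_rot: [0.007, 0.812, 0.584, 0.001]
contact_force: [2.6, -10.7, 4.5]
gripper_width: 0.685
t 15.4 at [ 0.5722 -0.1153  0.1053] yaw 71.4 F [  2.6 -10.7   4.5] M [-1.71 -0.74  1.6 ] w 0.685 | shift [ 0.34 -0.35  0.02] rot [ 0.7  0.4 -3.6] j6 -1.57
```

View pics/c8.png

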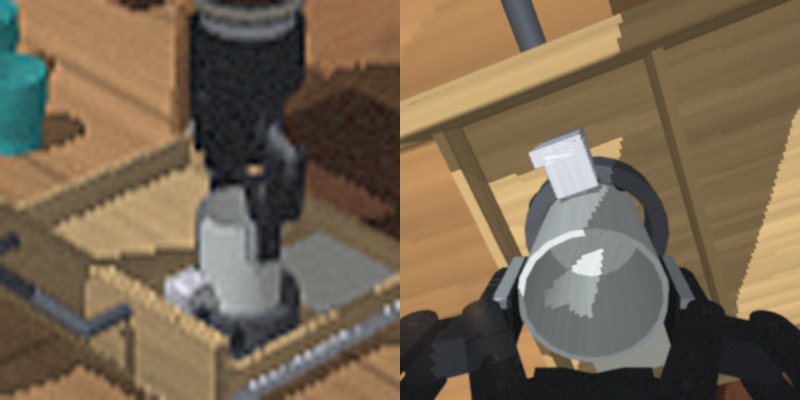

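The lug is hidden under the hook and torque rose to 1.6 N m: it is against the stop. Unload slightly, release, rise, and recheck cups.

```bash
python3 -m pendant '{"linear":[[0,0,0],[0,0,0],[0,0,0],[0,0,0],[0,0,0],[0,0,0],[0,0,0],[0,0,-0.2],[0,0,-0.6],[0,0,-1.5]],"rotation":[[0,0,-2],[0,0,-4],[0,0,-4],[0,0,-4],[0,0,-4],[0,0,-4],[0,0,-4],[0,0,-4],[0,0,-4],[0,0,-4]],"grip":[1,1,0.5,0,0,0,0,0,0,0]}'
python3 -m pendant '{"linear":[[0,0,-1],[0,0,-3],[0,0,-6],[0,0,-9],[0,0,-12],[0,0,-13],[0,0,-13],[0,0,-13],[0,0,-13],[0,0,-13]],"rotation":[[0,0,0],[0,0,0],[0,0,0],[0,0,0],[0,0,0],[0,0,0],[0,0,0],[0,0,0],[0,0,0],[0,0,0]],"grip":[0,0,0,0,0,0,0,0,0,0]}'
cat >> h.py <<'E'
def cups(im,ref=False):
    "red blobs in the cup area of the scene picture: centroid and area"
    hsv=cv2.cvtColor(im,cv2.COLOR_BGR2HSV);H,S,V=cv2.split(hsv)
    m=(((H<6)|(H>170))&(S>130)&(V<140)).astype(np.uint8)*255;m[:205]=0;m[345:]=0;m[:,:400]=0;m[:,515:]=0
    m=cv2.morphologyEx(m,cv2.MORPH_OPEN,np.ones((3,3)))
    n,l,s,c=cv2.connectedComponentsWithStats(m);return [(c[i].round(1),s[i,4]) for i in range(1,n) if s[i,4]>80]
E
python3 - <<'E'
from h import *
print(cups(cv2.imread("pics/scene0.png")))
im,C=grab("scene","sc6");print(cups(im))
plan([.436,.351,.24],90)
E
```

```text
time: 16.38
tool_pos: [0.5679, -0.1108, 0.1153]
tool_rot: [-0.001, 0.793, 0.609, -0.001]
contact_force: [-1.1, -0.2, 0.2]
gripper_width: 0.999
time: 17.22
tool_pos: [0.5678, -0.1109, 0.2436]
tool_rot: [-0.002, 0.793, 0.609, -0.001]
contact_force: [-0.8, 0.4, -0.1]
gripper_width: 0.998
[(array([457.1, 246.7]), np.int32(87)), (array([480.3, 282.1]), np.int32(110)), (array([432.3, 287.1]), np.int32(88))]
[(array([457.6, 246.6]), np.int32(103)), (array([480.1, 282.4]), np.int32(106)), (array([431.9, 287.4]), np.int32(85))]
t 17.3 at [ 0.5678 -0.1109  0.2437] yaw 75.0 F [ 0.4  0.1 -0.5] M [-0.03  0.02 -0.03] w 0.997 | shift [ 41.21 -24.69   0.48] rot [ -0.2  -0.  -15. ] j6 -1.63
```

```bash
python3 -m pendant '{"linear":[[1.5,-1,0],[4,-2.4,0],[7,-4.2,0],[10,-6,0],[13,-7.8,0],[16,-9.6,0],[19,-11.4,0],[22,-13.2,0],[25,-15,0],[28,-16.8,0]],"rotation":[[0,0,0],[0,0,0],[0,0,0],[0,0,0],[0,0,0],[0,0,0],[0,0,0],[0,0,0],[0,0,0],[0,0,0]],"grip":[0,0,0,0,0,0,0,0,0,0]}'
python3 -m pendant '{"linear":[[3,-1.8,0],[6,-3.6,0],[9,-5.4,0],[11.5,-6.9,0],[12.8,-7.7,0],[13.2,-7.9,0],[13.2,-7.9,0],[13.2,-7.9,0],[13.2,-7.9,0],[13.2,-7.9,0]],"rotation":[[0,0,-4],[0,0,-8],[0,0,-12],[0,0,-15],[0,0,-15],[0,0,-15],[0,0,-15],[0,0,-15],[0,0,-15],[0,0,-15]],"grip":[0,0,0,0,0,0,0,0,0,0]}'
cat >> h.py <<'E'
def rimfit(im,C,c0,z=.068,r=.031):
    "refine a cup's centre in a wrist picture: redness step across the rim circle"
    b=cv2.GaussianBlur(im,(3,3),0).astype(np.float32);g=b[:,:,1]
    def s(c,rr):
        u=w2px("wrist",circ(c,rr,z,48),C).astype(np.float32);ok=(u[:,1]>1)&(u[:,1]<398)
        return cv2.remap(g,u[None,ok,0],u[None,ok,1],1)[0].mean() if ok.sum()>24 else -99
    f=[(s((x,y),r+.004)-s((x,y),r-.003),round(x,4),round(y,4)) for x in np.arange(c0[0]-.02,c0[0]+.02,.001) for y in np.arange(c0[1]-.02,c0[1]+.02,.001)]
    return max(f)
E
python3 - <<'E'
from h import *
im,C=grab("wrist","w7"); print(rimfit(im,C,(.436,.351)))
plan([.436,.351,.055],90)
for u in w2px("wrist",circ(rimfit(im,C,(.436,.351))[1:],.031,.068,60),C):cv2.circle(im,tuple(np.round(u).astype(int)),1,(0,255,0),-1)
cv2.imwrite("pics/c9.png",im)
E
```

```text
time: 18.1
tool_pos: [0.4777, 0.204, 0.2448]
tool_rot: [-0.0, 0.793, 0.609, -0.001]
contact_force: [0.5, 0.8, -0.4]
gripper_width: 1.002
time: 18.93
tool_pos: [0.4374, 0.3495, 0.2461]
tool_rot: [0.0, 0.708, 0.706, -0.0]
contact_force: [-0.7, 0.1, 0.2]
gripper_width: 1.001
(np.float32(109.62083), np.float64(0.431), np.float64(0.352))
t 19.0 at [0.4374 0.3496 0.2462] yaw 89.9 F [ 0.7 -0.5  1. ] M [-0.01  0.03  0.02] w 1.003 | shift [ 0.14 -0.14 19.12] rot [-0.   0.  -0.1] j6 -1.03
```

View pics/c9.png

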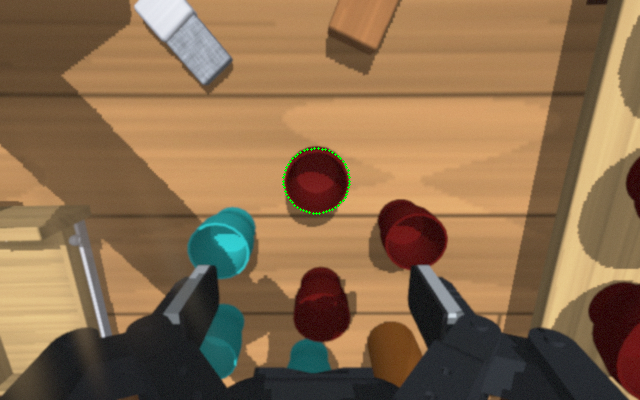

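The rim overlay sits exactly on cup A (centre px 316,180); cups B and C stand undisturbed. Descend and grip A.

```bash
python3 - <<'E'
from h import *
im=cv2.imread("pics/w7.png");C=cal("wrist")
for c in((.581,.356),(.496,.451)):print(rimfit(im,C,c))
E
python3 -m pendant '{"linear":[[0.2,-0.5,1],[0.2,-0.5,3],[0.2,-0.5,6],[0.2,-0.5,9],[0.2,-0.5,12],[0.2,-0.5,15],[0.2,-0.5,17.5],[0.2,-0.5,18.7],[0.2,-0.5,19.1],[0.2,-0.5,19.1]],"rotation":[[0,0,0],[0,0,0],[0,0,0],[0,0,0],[0,0,0],[0,0,0],[0,0,0],[0,0,0],[0,0,0],[0,0,0]],"grip":[0,0,0,0,0,0,0,0,0,0]}'
python3 -m pendant '{"linear":[[0,0,0],[0,0,0],[0,0,0],[0,0,0],[0,0,0],[0,0,0],[0,0,0],[0,0,0],[0,0,0],[0,0,0]],"rotation":[[0,0,0],[0,0,0],[0,0,0],[0,0,0],[0,0,0],[0,0,0],[0,0,0],[0,0,0],[0,0,0],[0,0,0]],"grip":[0,0,0.3,1,1,1,1,1,1,1]}'
python3 -m pendant '{"linear":[[0,0,-0.3],[0,0,-1],[0,0,-3],[0,0,-6],[0,0,-9],[0,0,-12],[0,0,-14],[0,0,-15],[0,0,-15],[0,0,-15]],"rotation":[[0,0,0],[0,0,0],[0,0,0],[0,0,0],[0,0,0],[0,0,0],[0,0,0],[0,0,0],[0,0,0],[0,0,0]],"grip":[1,1,1,1,1,1,1,1,1,1]}'
python3 - <<'E'
from h import *
plan([.650,.020,.20],90)
E
```

```text
(np.float32(67.00447), np.float64(0.58), np.float64(0.358))
(np.float32(69.28546), np.float64(0.49), np.float64(0.45))
time: 19.82
tool_pos: [0.4314, 0.3522, 0.0544]
tool_rot: [-0.0, 0.707, 0.707, -0.001]
contact_force: [0.3, -0.2, 0.2]
gripper_width: 0.997
time: 20.65
tool_pos: [0.4332, 0.3534, 0.0572]
tool_rot: [0.0, 0.707, 0.707, 0.002]
contact_force: [-0.1, 0.0, 6.3]
gripper_width: 0.711
time: 21.48
tool_pos: [0.4316, 0.3524, 0.2046]
tool_rot: [-0.0, 0.707, 0.707, -0.0]
contact_force: [0.3, 0.9, -1.7]
gripper_width: 0.712
t 21.5 at [0.4316 0.3524 0.2046] yaw 90.0 F [ 0.3  0.9 -1.7] M [-0.05  0.03  0.01] w 0.712 | shift [-33.24  21.84   0.46] rot [-0.  0. -0.] j6 -1.02
```

```bash
python3 -m pendant '{"linear":[[-1,0.7,0],[-3,2,0],[-6,4,0],[-9,6,0],[-12,8,0],[-15,10,0],[-18,12,0],[-21,14,0],[-23.5,15.5,0],[-25,16.5,0]],"rotation":[[0,0,0],[0,0,0],[0,0,0],[0,0,0],[0,0,0],[0,0,0],[0,0,0],[0,0,0],[0,0,0],[0,0,0]],"grip":[1,1,1,1,1,1,1,1,1,1]}'
python3 -m pendant '{"linear":[[-2,1.3,0],[-4,2.6,0],[-6,4,0],[-7.5,5,0],[-8.2,5.3,0],[-8.2,5.3,0],[-8.2,5.3,0],[-8.2,5.3,0],[-8.2,5.3,0],[-8.2,5.3,0]],"rotation":[[0,0,0],[0,0,0],[0,0,0],[0,0,0],[0,0,0],[0,0,0],[0,0,0],[0,0,0],[0,0,0],[0,0,0]],"grip":[1,1,1,1,1,1,1,1,1,1]}'
python3 - <<'E'
from h import *
im,C=grab("scene","sc8");b,Cb=grab("wrist","w8")
plan([.650,.020,.073],90);print(cups(im))
h=np.array([.4355,-.042]);Rz=lambda v,a=.012:h+np.array([v[0]*np.cos(a)-v[1]*np.sin(a),v[0]*np.sin(a)+v[1]*np.cos(a)])
o=[Rz((49+a,62+b_)) if 0 else Rz(((49+a)/1e3,(62+b_)/1e3)) for a,b_ in((0,-64),(215,-64),(215,64),(0,64))]
A=cv2.imread("pics/sc8.png");B=cv2.imread("pics/w8.png")
for n,I,Q in(("scene",A,C),("wrist",B,Cb)):
    pts=np.vstack([np.linspace(o[i],o[(i+1)%4],40) for i in range(4)])
    for u in w2px(n,np.c_[pts,np.full(len(pts),.044)],Q):cv2.circle(I,tuple(np.round(u*8).astype(int)),5,(0,255,0),-1,shift=3)
    for k in(.034,.1,.166):
        q=Rz((.049+k,.062));print(q.round(4)) if n=="scene" else 0
        for u in w2px(n,circ(q,.026,.016,24),Q):cv2.circle(I,tuple(np.round(u*8).astype(int)),5,(255,0,255),-1,shift=3)
cv2.imwrite("pics/c10.png",np.hstack([crop(A,260,400,140,280,2.857),crop(B,120,520,0,400,1)]))
E
```

```text
time: 22.32
tool_pos: [0.5971, 0.0987, 0.2024]
tool_rot: [-0.001, 0.708, 0.706, -0.002]
contact_force: [0.0, 0.7, -1.1]
gripper_width: 0.712
time: 23.15
tool_pos: [0.6495, 0.0216, 0.2055]
tool_rot: [-0.0, 0.707, 0.708, 0.0]
contact_force: [0.0, -0.2, -0.9]
gripper_width: 0.711
t 23.2 at [0.6497 0.0214 0.2055] yaw 90.1 F [-0.3 -0.5 -1.1] M [-0.01 -0.07 -0.04] w 0.707 | shift [-0.14  0.03 13.25] rot [ 0.  -0.   0.1] j6 -1.65
[(array([480.9, 282.6]), np.int32(108)), (array([432.1, 287. ]), np.int32(86))]
[0.5178 0.021 ]
[0.5837 0.0218]
[0.6497 0.0226]
```

View pics/c10.png

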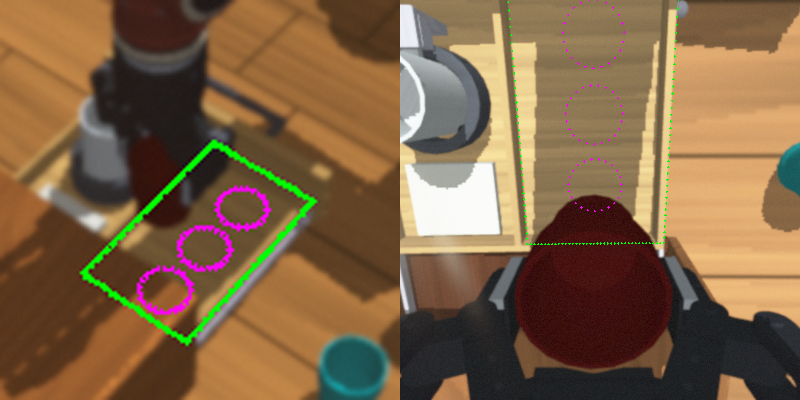

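Bay overlay matches lip and floor in the wrist view, the rear slot (594,185) is clear. Lower cup A there.

```bash
python3 -m pendant '{"linear":[[0,0,1],[0,0,3],[0,0,5],[0,0,7],[0,0,9],[0,0,11],[0,0,12],[0,0,12.7],[0,0,13],[0,0,13]],"rotation":[[0,0,0],[0,0,0],[0,0,0],[0,0,0],[0,0,0],[0,0,0],[0,0,0],[0,0,0],[0,0,0],[0,0,0]],"grip":[1,1,1,1,1,1,1,1,1,1]}'
python3 -m pendant '{"linear":[[0,0,0],[0,0,0],[0,0,0.1],[0,0,0.2],[0,0,0.3],[0,0,0.4],[0,0,0.4],[0,0,0.4],[0,0,0.4],[0,0,0.4]],"rotation":[[0,0,0],[0,0,0],[0,0,0],[0,0,0],[0,0,0],[0,0,0],[0,0,0],[0,0,0],[0,0,0],[0,0,0]],"grip":[1,1,1,1,1,1,1,1,1,1]}'
python3 - <<'E'
from h import *
plan([.650,.020,.073],90)
E
```

```text
time: 24.08
tool_pos: [0.6499, 0.0207, 0.0751]
tool_rot: [-0.0, 0.707, 0.707, -0.0]
contact_force: [-0.4, 0.3, -0.9]
gripper_width: 0.708
time: 24.92
tool_pos: [0.6506, 0.0206, 0.0732]
tool_rot: [0.0, 0.707, 0.707, 0.0]
contact_force: [-3.1, 0.1, 5.9]
gripper_width: 0.707
t 24.9 at [0.6506 0.0206 0.0732] yaw 90.0 F [-3.1  0.1  5.9] M [-0.01  0.47  0.04] w 0.707 | shift [-0.06 -0.06  0.02] rot [0.1 0.  0. ] j6 -1.65
```

```bash
python3 -m pendant '{"linear":[[0,0,-0.2],[0,0,-0.2],[0,0,-0.2],[0,0,-0.2],[0,0,-0.2],[0,0,-0.2],[0,0,-0.2],[0,0,-0.5],[0,0,-1],[0,0,-2.5]],"rotation":[[0,0,0],[0,0,0],[0,0,0],[0,0,0],[0,0,0],[0,0,0],[0,0,0],[0,0,0],[0,0,0],[0,0,0]],"grip":[1,0.6,0.2,0,0,0,0,0,0,0]}'
python3 -m pendant '{"linear":[[0,0,-2],[0,0,-5],[0,0,-8],[0,0,-11],[2,0,-13],[5,-1,-15],[9,-2,-16],[13,-3,-16],[17,-4,-16],[21,-5,-16]],"rotation":[[0,0,0],[0,0,0],[0,0,0],[0,0,0],[0,0,0],[0,0,0],[0,0,0],[0,0,0],[0,0,0],[0,0,0]],"grip":[0,0,0,0,0,0,0,0,0,0]}'
python3 -m pendant '{"linear":[[3,-0.5,0],[6,-1,0],[9,-1.5,0],[11,-1.8,0],[12.3,-2,0],[12.7,-2,0],[12.7,-2,0],[12.7,-2,0],[12.7,-2,0],[12.7,-2,0]],"rotation":[[0,0,0],[0,0,0],[0,0,0],[0,0,0],[0,0,0],[0,0,0],[0,0,0],[0,0,0],[0,0,0],[0,0,0]],"grip":[0,0,0,0,0,0,0,0,0,0]}'
python3 - <<'E'
from h import *
im,C=grab("wrist","w9"); f=rimfit(im,C,(.58,.357));print(f)
plan([f[1],f[2],.055],90)
sc,_=grab("scene","sc9");print(cups(sc))
E
```

```text
time: 25.75
tool_pos: [0.6483, 0.0207, 0.0945]
tool_rot: [-0.002, 0.707, 0.707, -0.002]
contact_force: [0.7, -0.2, -0.2]
gripper_width: 1.004
time: 26.58
tool_pos: [0.5996, 0.2324, 0.259]
tool_rot: [0.001, 0.707, 0.707, 0.001]
contact_force: [0.5, 0.1, -0.7]
gripper_width: 1.003
time: 27.42
tool_pos: [0.5804, 0.3564, 0.2564]
tool_rot: [0.0, 0.708, 0.707, -0.0]
contact_force: [0.4, 0.0, 0.2]
gripper_width: 1.004
(np.float32(109.37397), np.float64(0.58), np.float64(0.358))
t 27.5 at [0.5804 0.3565 0.2564] yaw 89.9 F [-0.  -0.2 -0.2] M [-0.02  0.    0.04] w 1.0 | shift [ 0.15 -0.04 20.14] rot [ 0.   0.  -0.1] j6 -1.13
[(array([469.5, 272.3]), np.int32(116)), (array([432.4, 286.9]), np.int32(108))]
```

Cup C was knocked aside (blob 480,282 → 470,272), B unchanged. Grip B now.

```bash
python3 -c "
from h import *
print(px2w('scene',[(473.3,267)],.068).round(3))"
python3 -m pendant '{"linear":[[0.1,0,1],[0.1,0,3],[0.1,0,6],[0.1,0,9],[0.1,0,12],[0.1,0,15],[0.1,0,18],[0.1,0,19.5],[0.1,0,20.1],[0.1,0,20.1]],"rotation":[[0,0,0],[0,0,0],[0,0,0],[0,0,0],[0,0,0],[0,0,0],[0,0,0],[0,0,0],[0,0,0],[0,0,0]],"grip":[0,0,0,0,0,0,0,0,0,0]}'
python3 -m pendant '{"linear":[[0,0,0],[0,0,0],[0,0,0],[0,0,0],[0,0,0],[0,0,0],[0,0,0],[0,0,0],[0,0,0],[0,0,0]],"rotation":[[0,0,0],[0,0,0],[0,0,0],[0,0,0],[0,0,0],[0,0,0],[0,0,0],[0,0,0],[0,0,0],[0,0,0]],"grip":[0,0,0.3,1,1,1,1,1,1,1]}'
python3 -m pendant '{"linear":[[0,0,-0.3],[0,0,-1],[0,0,-3],[0,0,-6],[0,0,-9],[0,0,-12],[0,0,-14],[0,0,-15],[0,0,-15],[0,0,-15]],"rotation":[[0,0,0],[0,0,0],[0,0,0],[0,0,0],[0,0,0],[0,0,0],[0,0,0],[0,0,0],[0,0,0],[0,0,0]],"grip":[1,1,1,1,1,1,1,1,1,1]}'
python3 - <<'E'
from h import *
plan([.5845,.022,.20],90)
E
```

```text
[[0.486 0.416 0.068]]
time: 28.35
tool_pos: [0.5789, 0.358, 0.0533]
tool_rot: [-0.001, 0.707, 0.707, -0.002]
contact_force: [0.7, 0.4, 0.2]
gripper_width: 1.0
time: 29.18
tool_pos: [0.5814, 0.3593, 0.0578]
tool_rot: [0.001, 0.707, 0.707, 0.002]
contact_force: [-0.4, 0.6, 6.6]
gripper_width: 0.708
time: 30.02
tool_pos: [0.5795, 0.3584, 0.2045]
tool_rot: [-0.0, 0.707, 0.707, -0.0]
contact_force: [-0.5, 0.1, -2.5]
gripper_width: 0.702
t 30.0 at [0.5795 0.3584 0.2045] yaw 90.0 F [-0.5  0.1 -2.5] M [-0.02  0.01  0.  ] w 0.702 | shift [-33.64   0.5    0.46] rot [-0.1  0.  -0. ] j6 -1.13
```

```bash
python3 -m pendant '{"linear":[[-1,0,0],[-3,0,0],[-6,0,0],[-10,0.1,0],[-14,0.1,0],[-18,0.2,0],[-22,0.2,0],[-26,0.3,0],[-29,0.3,0],[-31,0.4,0]],"rotation":[[0,0,0],[0,0,0],[0,0,0],[0,0,0],[0,0,0],[0,0,0],[0,0,0],[0,0,0],[0,0,0],[0,0,0]],"grip":[1,1,1,1,1,1,1,1,1,1]}'
python3 -m pendant '{"linear":[[-1.5,0,0],[-2.3,0,0],[-2.6,0,0],[-2.6,0,0.5],[-2.6,0,1.5],[-2.6,0,3],[-2.6,0,5],[-2.6,0,6.5],[-2.6,0,7],[-2.6,0,7]],"rotation":[[0,0,0],[0,0,0],[0,0,0],[0,0,0],[0,0,0],[0,0,0],[0,0,0],[0,0,0],[0,0,0],[0,0,0]],"grip":[1,1,1,1,1,1,1,1,1,1]}'
python3 - <<'E'
from h import *
plan([.583,.021,.075],90)
im,C=grab("wrist","w10")
E
```

```text
time: 30.85
tool_pos: [0.582, 0.0451, 0.2024]
tool_rot: [-0.001, 0.708, 0.706, -0.002]
contact_force: [-0.0, -0.1, -1.8]
gripper_width: 0.712
time: 31.68
tool_pos: [0.5821, 0.0238, 0.1322]
tool_rot: [-0.002, 0.707, 0.708, -0.002]
contact_force: [-0.4, 0.2, -2.2]
gripper_width: 0.709
t 31.7 at [0.5821 0.0238 0.1322] yaw 90.1 F [-0.4  0.2 -2.2] M [ 0.06 -0.02  0.  ] w 0.709 | shift [-0.28  0.12  5.72] rot [-0.3 -0.   0.1] j6 -1.66
```

```bash
python3 -m pendant '{"linear":[[0,0,0.3],[0,0,1],[0,0,2],[0,0,3],[0,0,4],[0,0,5],[0,0,5.5],[0,0,5.8],[0,0,6],[0,0,6.1]],"rotation":[[0,0,0],[0,0,0],[0,0,0],[0,0,0],[0,0,0],[0,0,0],[0,0,0],[0,0,0],[0,0,0],[0,0,0]],"grip":[1,1,1,1,1,1,1,1,1,1]}'
python3 - <<'E'
from h import *
plan([.583,.021,.073],90)
E
```

```text
time: 32.57
tool_pos: [0.584, 0.0226, 0.0742]
tool_rot: [0.0, 0.707, 0.707, 0.0]
contact_force: [-0.2, -0.1, -1.9]
gripper_width: 0.708
t 32.6 at [0.584  0.0226 0.0742] yaw 90.0 F [-0.2 -0.1 -1.9] M [0.04 0.06 0.01] w 0.708 | shift [-0.16 -0.1   0.12] rot [ 0. -0. -0.] j6 -1.66
```

```bash
python3 -m pendant '{"linear":[[0,0,0.1],[0,0,0.3],[0,0,0.2],[0,0,0.2],[0,0,0.2],[0,0,0.2],[0,0,0.2],[0,0,0],[0,0,-0.7],[0,0,-2.3]],"rotation":[[0,0,0],[0,0,0],[0,0,0],[0,0,0],[0,0,0],[0,0,0],[0,0,0],[0,0,0],[0,0,0],[0,0,0]],"grip":[1,1,1,0.6,0.2,0,0,0,0,0]}'
python3 -m pendant '{"linear":[[0,0,-2],[0,0,-5],[0,0,-8],[0,0,-11],[2,0,-13],[5,-1,-15],[9,-2,-16],[13,-3,-16],[17,-4,-16],[21,-5,-16]],"rotation":[[0,0,0],[0,0,0],[0,0,0],[0,0,0],[0,0,0],[0,0,0],[0,0,0],[0,0,0],[0,0,0],[0,0,0]],"grip":[0,0,0,0,0,0,0,0,0,0]}'
python3 -m pendant '{"linear":[[3,-0.8,0],[6,-1.5,0],[9,-2.3,0],[12,-3.1,0],[15,-3.9,0],[17,-4.4,0],[18.2,-4.7,0],[18.2,-4.7,0],[18.2,-4.7,0],[18.2,-4.7,0]],"rotation":[[0,0,0],[0,0,0],[0,0,0],[0,0,0],[0,0,0],[0,0,0],[0,0,0],[0,0,0],[0,0,0],[0,0,0]],"grip":[0,0,0,0,0,0,0,0,0,0]}'
python3 - <<'E'
from h import *
im,C=grab("wrist","w11"); f=rimfit(im,C,(.484,.416));print(f)
plan([f[1],f[2],.055],90)
sc,_=grab("scene","sc11");print(cups(sc))
for u in w2px("wrist",circ(f[1:],.031,.068,60),C):cv2.circle(im,tuple(np.round(u).astype(int)),1,(0,255,0),-1)
cv2.imwrite("pics/c11.png",np.hstack([crop(im,120,520,0,400,1),crop(sc,250,390,140,280,2.857)]))
E
```

```text
time: 33.4
tool_pos: [0.5822, 0.0228, 0.0955]
tool_rot: [-0.002, 0.707, 0.707, -0.002]
contact_force: [-0.3, 0.5, 0.4]
gripper_width: 0.999
time: 34.23
tool_pos: [0.5334, 0.2343, 0.2587]
tool_rot: [0.0, 0.707, 0.707, 0.001]
contact_force: [0.6, 0.0, 0.2]
gripper_width: 0.999
time: 35.07
tool_pos: [0.4874, 0.4136, 0.2574]
tool_rot: [0.0, 0.707, 0.707, -0.0]
contact_force: [-1.3, -0.6, -0.4]
gripper_width: 0.996
(np.float32(104.73488), np.float64(0.481), np.float64(0.416))
t 35.1 at [0.4875 0.4134 0.2574] yaw 89.9 F [-0.4 -1.4  0. ] M [-0.02  0.01 -0.05] w 1.006 | shift [ 0.27 -0.65 20.24] rot [ 0.   0.  -0.1] j6 -0.98
[(array([469.9, 272.3]), np.int32(95))]
```

View pics/c11.png

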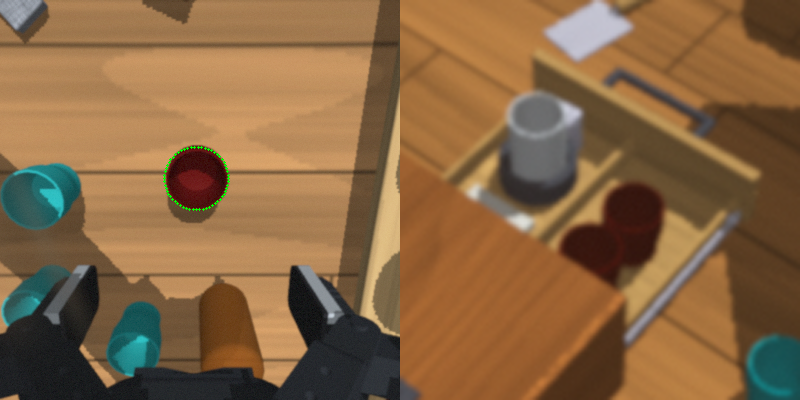

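Rim overlay fits cup C (196,178); two cups stand upright in the bay and the pot sits with the lug under the hook. Grip C.

```bash
python3 -m pendant '{"linear":[[0.2,-0.5,1],[0.2,-0.6,3],[0.2,-0.6,6],[0.2,-0.6,9],[0.2,-0.6,12],[0.2,-0.6,15],[0.2,-0.6,18],[0.2,-0.6,19.6],[0.2,-0.6,20.2],[0.2,-0.6,20.2]],"rotation":[[0,0,0],[0,0,0],[0,0,0],[0,0,0],[0,0,0],[0,0,0],[0,0,0],[0,0,0],[0,0,0],[0,0,0]],"grip":[0,0,0,0,0,0,0,0,0,0]}'
python3 -m pendant '{"linear":[[0,0,0],[0,0,0],[0,0,0],[0,0,0],[0,0,0],[0,0,0],[0,0,0],[0,0,0],[0,0,0],[0,0,0]],"rotation":[[0,0,0],[0,0,0],[0,0,0],[0,0,0],[0,0,0],[0,0,0],[0,0,0],[0,0,0],[0,0,0],[0,0,0]],"grip":[0,0,0.3,1,1,1,1,1,1,1]}'
python3 -m pendant '{"linear":[[0,0,-0.3],[0,0,-1],[0,0,-3],[0,0,-6],[0,0,-9],[0,0,-12],[0,0,-14],[0,0,-15],[0,0,-15],[0,0,-15]],"rotation":[[0,0,0],[0,0,0],[0,0,0],[0,0,0],[0,0,0],[0,0,0],[0,0,0],[0,0,0],[0,0,0],[0,0,0]],"grip":[1,1,1,1,1,1,1,1,1,1]}'
python3 - <<'E'
from h import *
plan([.5175,.021,.20],90)
E
```

```text
time: 36.0
tool_pos: [0.4795, 0.4152, 0.0526]
tool_rot: [-0.0, 0.707, 0.707, -0.002]
contact_force: [0.2, 0.1, 0.7]
gripper_width: 0.999
time: 36.83
tool_pos: [0.4822, 0.4174, 0.0575]
tool_rot: [0.0, 0.707, 0.707, 0.002]
contact_force: [0.2, -0.9, 6.2]
gripper_width: 0.706
time: 37.67
tool_pos: [0.4806, 0.4164, 0.2046]
tool_rot: [-0.0, 0.707, 0.707, -0.0]
contact_force: [-0.0, -0.5, -2.1]
gripper_width: 0.709
t 37.7 at [0.4806 0.4164 0.2046] yaw 90.0 F [-0.  -0.5 -2.1] M [-0.01 -0.01  0.03] w 0.709 | shift [-39.54   3.69   0.48] rot [-0.  0.  0.] j6 -0.97
```

```bash
python3 -m pendant '{"linear":[[-1,0,0],[-3,0.2,0],[-6,0.5,0],[-10,0.9,0],[-14,1.3,0],[-18,1.7,0],[-22,2.1,0],[-26,2.5,0],[-29.5,2.8,0],[-32,3,0]],"rotation":[[0,0,0],[0,0,0],[0,0,0],[0,0,0],[0,0,0],[0,0,0],[0,0,0],[0,0,0],[0,0,0],[0,0,0]],"grip":[1,1,1,1,1,1,1,1,1,1]}'
python3 -m pendant '{"linear":[[-3,0.3,0],[-5.5,0.6,0],[-7,0.8,0],[-7.5,0.8,0],[-7.5,0.8,0.5],[-7.5,0.8,1.5],[-7.5,0.8,2.5],[-7.5,0.8,3],[-7.5,0.8,3],[-7.5,0.8,3]],"rotation":[[0,0,0],[0,0,0],[0,0,0],[0,0,0],[0,0,0],[0,0,0],[0,0,0],[0,0,0],[0,0,0],[0,0,0]],"grip":[1,1,1,1,1,1,1,1,1,1]}'
python3 - <<'E'
from h import *
plan([.5185,.021,.075],90)
im,C=grab("scene","sc12");s,_=grab("side","s12")
cv2.imwrite("pics/c12.png",np.hstack([crop(im,270,390,150,270,3.333),crop(s,250,390,140,280,2.857)]))
E
```

```text
time: 38.5
tool_pos: [0.5093, 0.0933, 0.2026]
tool_rot: [-0.001, 0.708, 0.706, -0.002]
contact_force: [-0.1, 0.9, -1.1]
gripper_width: 0.709
time: 39.33
tool_pos: [0.5183, 0.0224, 0.1743]
tool_rot: [-0.001, 0.707, 0.708, -0.001]
contact_force: [1.1, -0.0, -1.4]
gripper_width: 0.707
t 39.3 at [0.5183 0.0224 0.1743] yaw 90.1 F [ 1.1 -0.  -1.4] M [-0.05 -0.04 -0.04] w 0.707 | shift [-0.14  0.03  9.93] rot [-0.1 -0.   0.1] j6 -1.67
```

View pics/c12.png

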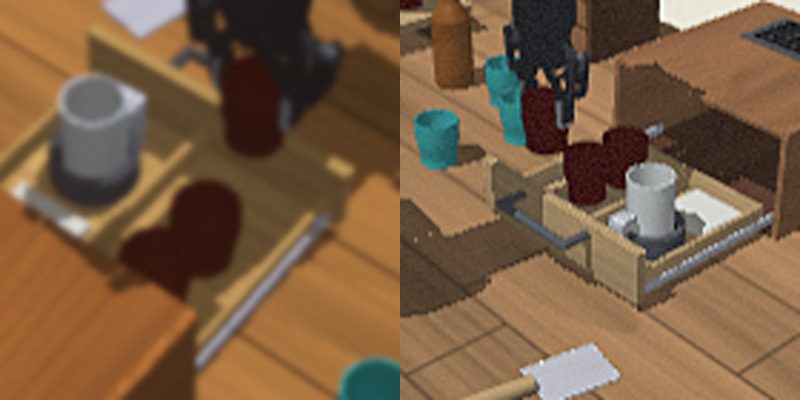

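Both cups stand upright with the front slot free; pot seated. I check the gap numerically and lower part-way with force monitoring.

```bash
python3 -c "
from h import *
print(px2w('scene',[(270+206/3.333,150+208/3.333)],.084).round(3), px2w('scene',[(270+92/3.33,150+30/3.33),(270+350/3.33,150+170/3.33)],.085).round(3))"
python3 -m pendant '{"linear":[[0,0,0.5],[0,0,1.5],[0,0,2.5],[0,0,3.5],[0,0,4.5],[0,0,5.5],[0,0,6.3],[0,0,7],[0,0,7.5],[0,0,7.5]],"rotation":[[0,0,0],[0,0,0],[0,0,0],[0,0,0],[0,0,0],[0,0,0],[0,0,0],[0,0,0],[0,0,0],[0,0,0]],"grip":[1,1,1,1,1,1,1,1,1,1]}'
python3 - <<'E'
from h import *
plan([.5185,.021,.073],90)
E
```

```text
[[0.584 0.023 0.084]] [[ 0.485 -0.188  0.085]
 [ 0.475  0.095  0.085]]
time: 40.27
tool_pos: [0.5181, 0.0217, 0.0988]
tool_rot: [-0.001, 0.707, 0.707, -0.001]
contact_force: [-0.4, 0.4, -1.4]
gripper_width: 0.707
t 40.3 at [0.5181 0.0217 0.0988] yaw 90.0 F [-0.4  0.4 -1.4] M [ 0.    0.01 -0.  ] w 0.707 | shift [-0.07  0.04  2.58] rot [-0.1 -0.  -0. ] j6 -1.67
```

```bash
python3 -m pendant '{"linear":[[0,0,0.3],[0,0,0.8],[0,0,1.3],[0,0,1.8],[0,0,2.2],[0,0,2.5],[0,0,2.7],[0,0,2.8],[0,0,2.8],[0,0,2.8]],"rotation":[[0,0,0],[0,0,0],[0,0,0],[0,0,0],[0,0,0],[0,0,0],[0,0,0],[0,0,0],[0,0,0],[0,0,0]],"grip":[1,1,1,1,1,1,1,1,1,1]}'
python3 - <<'E'
from h import *
plan([.5185,.021,.073],90)
E
```

```text
time: 41.1
tool_pos: [0.5194, 0.0217, 0.0735]
tool_rot: [0.0, 0.707, 0.707, 0.0]
contact_force: [-1.9, -0.2, 4.7]
gripper_width: 0.705
t 41.1 at [0.5194 0.0217 0.0735] yaw 90.0 F [-1.9 -0.2  4.7] M [0.1  0.52 0.01] w 0.705 | shift [-0.07 -0.09  0.05] rot [ 0. -0.  0.] j6 -1.67
```

```bash
python3 -m pendant '{"linear":[[0,0,-0.2],[0,0,-0.2],[0,0,-0.2],[0,0,-0.2],[0,0,-0.2],[0,0,-0.2],[0,0,-0.2],[0,0,-0.5],[0,0,-1],[0,0,-2.5]],"rotation":[[0,0,0],[0,0,0],[0,0,0],[0,0,0],[0,0,0],[0,0,0],[0,0,0],[0,0,0],[0,0,0],[0,0,0]],"grip":[1,0.6,0.2,0,0,0,0,0,0,0]}'
python3 -m pendant '{"linear":[[0,0,-2],[0,0,-5],[0,0,-8],[0,0,-11],[0,0,-13],[-2,-4,-13],[-4,-8,-13],[-6,-11.5,-13],[-6.4,-12.9,-13],[-6.4,-12.9,-13]],"rotation":[[0,0,0],[0,0,0],[0,0,0],[0,0,0],[0,0,0],[0,0,0],[0,0,0],[0,0,0],[0,0,0],[0,0,0]],"grip":[0,0,0,0,0,0.5,1,1,1,1]}'
python3 - <<'E'
from h import *
plan([.39,-.042,.072],90)
im,C=grab("scene","sc13");s,Cs=grab("wrist","w13");sd,_=grab("side","s13")
cv2.imwrite("pics/c13.png",np.vstack([np.hstack([crop(im,260,400,140,245,2.857),crop(sd,270,390,150,240,3.333)]),crop(s,0,640,120,400,1.25)[:290]]))
E
```

```text
time: 41.93
tool_pos: [0.5173, 0.0218, 0.0957]
tool_rot: [-0.002, 0.707, 0.707, -0.001]
contact_force: [-1.2, 0.8, -0.2]
gripper_width: 1.001
time: 42.77
tool_pos: [0.3877, -0.0433, 0.2276]
tool_rot: [0.001, 0.708, 0.706, -0.0]
contact_force: [-0.4, -0.3, -0.1]
gripper_width: 0.296
t 42.8 at [ 0.3877 -0.0433  0.2276] yaw 89.8 F [-0.4 -0.3 -0.1] M [ 0.04 -0.02 -0.01] w 0.296 | shift [ 0.15  0.22 15.56] rot [ 0.1  0.1 -0.2] j6 -1.87
```

View pics/c13.png

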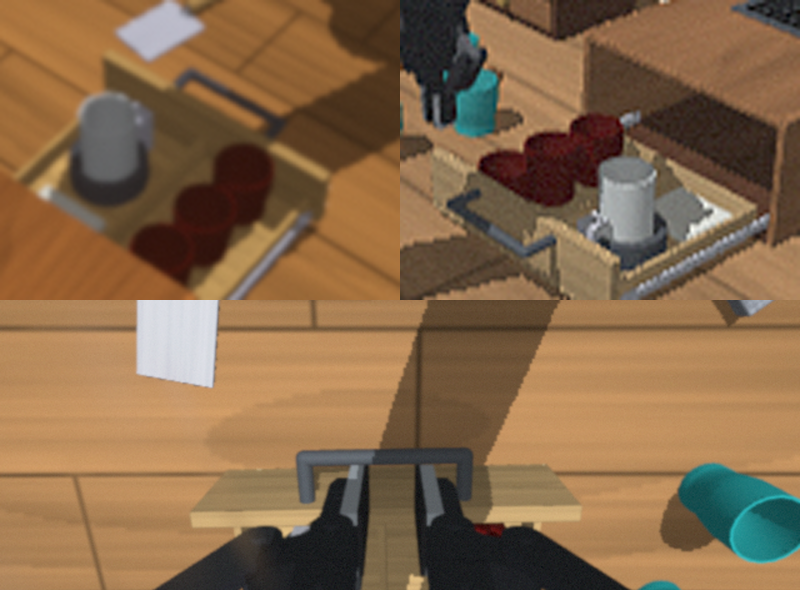

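All three cups stand upright in a row in the bay, the pot is seated with its lug behind the hook, and the handle is centred on the closed fingers. Descend in front of the handle and push.

```bash
python3 -m pendant '{"linear":[[0,0,0.5],[0,0,2],[0,0,4],[0,0,7],[0,0,10],[0,0,12.5],[0,0,14.5],[0,0,15.3],[0,0,15.5],[0,0,15.5]],"rotation":[[0,0,0],[0,0,0],[0,0,0],[0,0,0],[0,0,0],[0,0,0],[0,0,0],[0,0,0],[0,0,0],[0,0,0]],"grip":[1,1,1,1,1,1,1,1,1,1]}'
python3 -m pendant '{"linear":[[0,0.3,0],[0,0.7,0],[0,1.1,0],[0,1.5,0],[0,1.9,0],[0,2.3,0],[0,2.7,0],[0,3.1,0],[0,3.5,0],[0,4,0]],"rotation":[[0,0,0],[0,0,0],[0,0,0],[0,0,0],[0,0,0],[0,0,0],[0,0,0],[0,0,0],[0,0,0],[0,0,0]],"grip":[1,1,1,1,1,1,1,1,1,1]}'
python3 - <<'E'
from h import *
plan([.65,-.042,.072],90)
E
```

```text
time: 43.75
tool_pos: [0.3902, -0.0421, 0.0722]
tool_rot: [-0.001, 0.707, 0.707, -0.0]
contact_force: [-0.1, 0.5, 0.4]
gripper_width: -0.002
time: 44.58
tool_pos: [0.4293, -0.0422, 0.072]
tool_rot: [-0.001, 0.707, 0.707, -0.001]
contact_force: [-4.4, 0.5, 3.7]
gripper_width: -0.002
t 44.6 at [ 0.4293 -0.0422  0.072 ] yaw 90.0 F [-4.4  0.5  3.7] M [0.13 0.65 0.06] w -0.002 | shift [ 2.000e-02  2.207e+01 -6.000e-02] rot [-0.2 -0.   0. ] j6 -1.84
```

```bash
python3 -m pendant '{"linear":[[0,0.5,0],[0,1.1,0],[0,1.8,0],[0,2.5,0],[0,3.2,0],[0,3.9,0],[0,4.6,0],[0,5.3,0],[0,6,0],[0,6.7,0]],"rotation":[[0,0,0],[0,0,0],[0,0,0],[0,0,0],[0,0,0],[0,0,0],[0,0,0],[0,0,0],[0,0,0],[0,0,0]],"grip":[1,1,1,1,1,1,1,1,1,1]}'
python3 -m pendant '{"linear":[[0,0.7,0],[0,1.4,0],[0,2.1,0],[0,2.8,0],[0,3.5,0],[0,4.2,0],[0,4.9,0],[0,5.6,0],[0,6.3,0],[0,7,0]],"rotation":[[0,0,0],[0,0,0],[0,0,0],[0,0,0],[0,0,0],[0,0,0],[0,0,0],[0,0,0],[0,0,0],[0,0,0]],"grip":[1,1,1,1,1,1,1,1,1,1]}'
python3 -m pendant '{"linear":[[0,0.7,0],[0,1.4,0],[0,2.1,0],[0,2.8,0],[0,3.3,0],[0,3.8,0],[0,4.3,0],[0,4.6,0],[0,4.8,0],[0,5,0]],"rotation":[[0,0,0],[0,0,0],[0,0,0],[0,0,0],[0,0,0],[0,0,0],[0,0,0],[0,0,0],[0,0,0],[0,0,0]],"grip":[1,1,1,1,1,1,1,1,1,1]}'
python3 - <<'E'
from h import *
plan([.65,-.042,.072],90)
E
```

```text
time: 45.42
tool_pos: [0.4968, -0.0417, 0.0716]
tool_rot: [-0.001, 0.707, 0.707, -0.0]
contact_force: [-4.8, 2.3, 2.4]
gripper_width: -0.001
time: 46.25
tool_pos: [0.5667, -0.0414, 0.0714]
tool_rot: [-0.002, 0.707, 0.707, -0.0]
contact_force: [-5.2, 2.6, 1.7]
gripper_width: -0.0
time: 47.08
tool_pos: [0.6164, -0.0418, 0.0715]
tool_rot: [-0.001, 0.707, 0.707, -0.0]
contact_force: [-4.5, 2.5, 0.0]
gripper_width: -0.001
t 47.1 at [ 0.6164 -0.0418  0.0715] yaw 90.0 F [-4.5  2.5  0. ] M [0.51 0.63 0.09] w -0.001 | shift [-0.02  3.36 -0.06] rot [-0.1 -0.1  0. ] j6 -1.76
```

```bash
python3 -m pendant '{"linear":[[0,0.2,0],[0,0.4,0],[0,0.6,0],[0,0.8,0],[0,1,0],[0,1.2,0],[0,1.4,0],[0,1.6,0],[0,1.8,0],[0,2,0]],"rotation":[[0,0,0],[0,0,0],[0,0,0],[0,0,0],[0,0,0],[0,0,0],[0,0,0],[0,0,0],[0,0,0],[0,0,0]],"grip":[1,1,1,1,1,1,1,1,1,1]}'
python3 -m pendant '{"linear":[[0,0.2,0],[0,0.4,0],[0,0.6,0],[0,0.8,0],[0,0.9,0],[0,1,0],[0,1.1,0],[0,1.2,0],[0,1.2,0],[0,1.2,0]],"rotation":[[0,0,0],[0,0,0],[0,0,0],[0,0,0],[0,0,0],[0,0,0],[0,0,0],[0,0,0],[0,0,0],[0,0,0]],"grip":[1,1,1,1,1,1,1,1,1,1]}'
python3 - <<'E'
from h import *
plan([.65,-.042,.072],90)
E
```

```text
time: 47.92
tool_pos: [0.6345, -0.0418, 0.0714]
tool_rot: [-0.003, 0.707, 0.707, -0.002]
contact_force: [-11.6, 3.2, 4.6]
gripper_width: -0.004
time: 48.75
tool_pos: [0.6451, -0.0419, 0.0715]
tool_rot: [-0.004, 0.707, 0.707, -0.004]
contact_force: [-16.7, 3.6, 8.9]
gripper_width: 0.001
t 48.8 at [ 0.6451 -0.0419  0.0715] yaw 90.0 F [-16.7   3.6   8.9] M [0.5  2.49 0.02] w 0.001 | shift [-0.01  0.49 -0.06] rot [-0.6 -0.1  0. ] j6 -1.75
```

```bash
python3 -m pendant '{"linear":[[0,0.1,0],[0,0.2,0],[0,0.3,0],[0,0.4,0],[0,0.5,0],[0,0.6,0],[0,0.6,0],[0,0.6,0],[0,0.6,0],[0,0.6,0]],"rotation":[[0,0,0],[0,0,0],[0,0,0],[0,0,0],[0,0,0],[0,0,0],[0,0,0],[0,0,0],[0,0,0],[0,0,0]],"grip":[1,1,1,1,1,1,1,1,1,1]}'
python3 - <<'E'
from h import *
plan([.65,-.042,.072],90)
im,C=grab("scene","sc15")
E
```

```text
time: 49.58
tool_pos: [0.6455, -0.0418, 0.0714]
tool_rot: [-0.01, 0.707, 0.707, -0.009]
contact_force: [-39.1, 3.6, 25.5]
gripper_width: 0.001
t 49.6 at [ 0.6455 -0.0418  0.0714] yaw 90.0 F [-39.1   3.6  25.5] M [0.48 5.87 0.04] w 0.001 | shift [-0.02  0.45 -0.07] rot [-1.6 -0.1  0.1] j6 -1.75
```

Position stops at 0.6455 m while the force rises to 39 N: home against the stop. Back off straight and rise, then check.

```bash
python3 -m pendant '{"linear":[[0,-0.3,0],[0,-0.7,0],[0,-1.2,0],[0,-2,0],[0,-3,0],[0,-4.5,0],[0,-6,0],[0,-8,0],[0,-9,0],[0,-10,0]],"rotation":[[0,0,0],[0,0,0],[0,0,0],[0,0,0],[0,0,0],[0,0,0],[0,0,0],[0,0,0],[0,0,0],[0,0,0]],"grip":[1,1,1,1,1,1,1,1,1,1]}'
python3 -m pendant '{"linear":[[0,0,-1],[0,0,-3],[0,0,-6],[0,-2,-10],[0,-5,-14],[0,-9,-18],[0,-12,-20],[0,-14,-20],[0,-14,-20],[0,-14,-20]],"rotation":[[0,0,0],[0,0,0],[0,0,0],[0,0,0],[0,0,0],[0,0,0],[0,0,0],[0,0,0],[0,0,0],[0,0,0]],"grip":[1,1,1,1,1,1,1,1,1,1]}'
python3 - <<'E'
from h import *
plan([.4,-.042,.27],90)
im,C=grab("scene","sc16");s,_=grab("side","s16")
h=px2w("scene",[],0) if 0 else None
cv2.imwrite("pics/c14.png",np.hstack([crop(im,200,360,140,300,2.5),crop(s,280,440,120,280,2.5)]))
E
```

```text
time: 50.47
tool_pos: [0.5548, -0.0427, 0.0727]
tool_rot: [0.001, 0.707, 0.707, 0.0]
contact_force: [0.3, 0.2, -0.6]
gripper_width: -0.001
time: 51.3
tool_pos: [0.4155, -0.0427, 0.2759]
tool_rot: [0.004, 0.707, 0.707, 0.002]
contact_force: [0.7, -0.3, -0.3]
gripper_width: -0.002
t 51.3 at [ 0.4155 -0.0427  0.2759] yaw 90.0 F [ 0.7 -0.3 -0.3] M [-0.02  0.04  0.02] w -0.002 | shift [ 0.07 -1.55  0.58] rot [ 0.5  0.1 -0. ] j6 -1.85
```

View pics/c14.png

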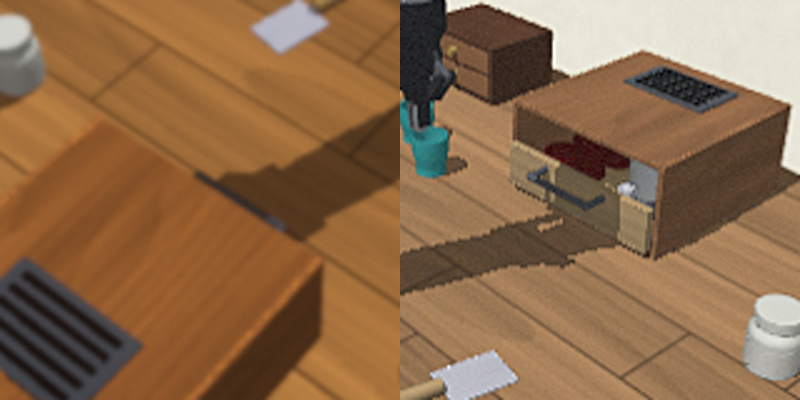

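```bash
python3 - <<'E'
from h import *
print(px2w("side",[(332.5,190),(360,202)],.07).round(3))
print(w2px("side",[[.6625,-.1,.07],[.6625,.018,.07]]))
manip.job_done()
E
```

```text
[[ 0.666  0.015  0.07 ]
 [ 0.681 -0.116  0.07 ]]
[[353.25676546 201.94376154]
 [331.44231366 190.01058033]]
the job is handed in; nothing more can be done
```

I loaded the drawer, pushed it home, and handed the job in at about 51 s. No verdict was reported, so what follows is from my own checks.

- **Pot:** I twisted it down into the ring until its height held steady under about 26 N. The gripper height then matched the 16 mm floor. I turned it clockwise until the resisting torque reached 1.6 N m, and the picture showed the lug hidden under the hook.
- **Cups:** All three red cups stood upright in a row in the left bay before I closed the drawer. One had been knocked aside during the run, so I located it again before gripping it.
- **Drawer:** I pushed it past the catch. It then stopped moving while the force rose to 39 N. The arm drew back clear and measured no contact force.
- **Last picture:** The drawer was shut with the cups and pot in place. The jar had not visibly moved and I did not touch the bottle or big bowl, but I did not measure any of the three afterwards.

**Disagreement:** a rough reading of the handle from the final side picture gave x = 0.666 m at its left end and 0.681 m at its right. About 0.66 was expected. The two ends differ by 15 mm, so I put this down to blurred pixels and relied on the stop force instead. I did not measure the cups' tilt or the pot's seating again after closing.

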